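# Take the hemmed-in data logger off the mounting plate for a bench test

### The arm

A 6-joint arm with a two-finger parallel gripper is mounted at the origin on the work surface. World frame = base frame: x ahead of the robot, y to its left, z up, the work surface at z = 0. Lengths are in mm, angles in rad, forces in N, time in s.
With the tool pointing down it reaches from about 350 to 850 mm from the base axis. Payload 8.1 kg.
Tool frame: the origin (TCP) lies midway between the tips of the shut fingers; the grasp point (between the pads) lies 19 mm behind it; z points along the fingers, y is the direction in which the jaws open and shut (so a half turn about z gives the same grasp; the last joint's range is limited). The gripper opens to 93 mm and grips with 3 to 60 N. Pads are 15 mm wide; open, the fingers measure 128 mm over their backs; the gripper's body (75 mm by 188 mm) begins 65 mm behind the grasp point.
Start: joints at [1.103, 0.13, 1.488, -0, 1.523, -0.085], TCP at [224.091, 556.586, 218.635] pointing down, gripper open.
Joint ranges: [-2.96, 2.96], [-0.89, 2.26], [0.02, 2.5], [-1.34, 4.48], [0, 2.73], [-2.66, 2.66]. Speed limits (rad/s): [2.39, 2.39, 2.79, 3.14, 3.14, 3.14].

### API

Orientations are given as [roll, pitch, yaw] about the fixed x, y, z axes, in that order (R = Rz(yaw) Ry(pitch) Rx(roll)).
In Python, from station import state, read_camera, camera_model, job_done gives the robot as it stands.
- The arm moves only by the shell command python3 -m jog 'ROWS' [FORCE]. ROWS is text: rows parted by semicolons, each of 5 numbers parted by spaces: the shift along the tool's x, y, z in m, then the turn about the tool's z in degrees, then the opening, from 0 (shut) to 1 (fully open). In form: dx dy dz roll fingers; .... A call has exactly 10 rows; each row is the pose to reach, as a shift and turn from the pose commanded when the call began, along the tool's axes at that moment; what a row does not reach only later rows make up. A row lasts 1/10 s, in which the tool goes at most 50 mm and 8.59 degrees, less where a joint would pass 70% of its speed; a pose out of reach is approached as far as the arm can. A call with a gripper value outside its range is refused whole. The fingers move at their own pace and stop on an object; FORCE is the grip in N (left out, the last holds). Time passes only in rows, so rows that repeat a pose let the fingers close, or fill a call up. It gives the time, the measured TCP pose, the force and the opening at its end, in the units of the state.
- state(): the state, without advancing time (a new reading comes with each control period).
- read_camera(name): name is "scene" or "top"; returns the picture (420x560x3 uint8, blue, green, red); there is no depth.
- camera_model(name): a dict with "camera_matrix" (3x3 intrinsics, pixels), "pose" (4x4, takes a point from camera to world coordinates). Camera axes: x right, y up, looking along -z (the intrinsics and any distortion apply to the point x, -y, -z); pixel columns grow to the right and rows downward; lengths in mm; the calibration is good to about 2 mm. A picture is of the moment at which its call begins. camera_model takes no time and is no camera call.
- job_done(): hands the job in, once; it reports no verdict.
The state is a dict: "clock": time; "joint_pos": joint angles; "qd": joint speeds; "effort": joint torques, N m; "ee_pos": TCP position; "eef_rot": TCP orientation; "contact_force": force on the tool from outside, world axes, zero at the start; "wrist_torque": the same for the moment, N m; "opening": finger opening in mm.
Only numpy, scipy, OpenCV 4.12 (cv2) and the standard library are available. Lean on these libraries where they do the work, as an engineer would, in place of code of your own. Each camera call takes 0.05 s, during which the arm holds its last target.

### The job

The low data logger in the middle of the control-box mounting plate is hemmed in by the tall power supply and the tall line filter. Stand both tall units aside together on the black side mat, then lay the logger down flat in the test cradle, and last put the power supply and the filter back on the plate, each square in the place it came from. Keep all the units upright and leave the screwdriver, mug and jar alone.

Things in the scene. Friction and masses are not known exactly. Their poses are not given: they have to be found in the camera images.
- supply_mid (a point): power supply: loose, tall grey box, black vent slots on top; 90 (its x) by 44 (its y) by 100 mm high, 0.45 kg. Point: its centre, 50 mm above its underside; z up. In one of the two outer bays of the plate (varies), 8 mm from the logger, which is only 44 mm high: grip it across its y some 25 mm above this point, so that the fingertips pass over the logger.
- filter_mid (a point): line filter: loose grey block 90 (its x) by 44 (its y) by 36 mm high with an upright bare metal can, 44 mm diameter, on its middle, reaching 100 mm above its underside; 0.45 kg. Point: on the can's axis, 50 mm above its underside; z up. In the other outer bay of the plate. Grip the can across its y some 25 mm above this point.
- logger_mid (a point): data logger: loose, low white box, 100 (its x) by 40 (its y) by 44 mm high, black terminal strip at each end, 0.25 kg. Point: its centre, 22 mm above its underside; z up. In the middle bay; to be gripped across its 40 mm, which is possible once both tall neighbours are gone.
- plate: mounting plate: fixed, bare metal, 156 (its x) by 190 mm (its y), top 8 mm above the bench; origin at the centre of its underside, z up. Three bays, marked by black pads, at its y = -50, 0, +50 mm, x = 0; units stand with their long side along its x. Two grey wiring ducts, 16 mm wide, tops 26 mm above the bench, run along y at x = -68 and +68 mm.
- mat: side mat for parking the tall units, fixed, black rubber, 130 mm (its x) by 200 mm (its y), 3 mm thick; origin at the centre of its underside, z up. Both tall units fit side by side, at y = -50 and +50 mm.
- cradle: test cradle: fixed white base 150 (its x) by 90 mm (its y), top 8 mm above the bench; origin under the centre of the logger's place, at the underside, z up. Black corner pieces, tops 22 mm above the bench, leave 112 by 52 mm for the logger, long side along x, either way round; long sides open in the middle for fingers. Grey box at x = 72 to 108 mm, 38 mm high.
- driver: screwdriver, a bystander lying beyond the work, about 0.16 m long, along y; not to be disturbed. Origin at its underside, about half-way along.
- mug: white mug, a bystander, 80 mm diameter, 90 mm high; not to be disturbed. Origin at the centre of its underside.
- jar: closed clear jar, a bystander, 60 mm diameter, 70 mm high; not to be disturbed. Origin at the centre of its underside.
There are look-alikes about, which are no part of the job. Of the things like the cradle, leave any that is green; of the rest the smaller one is meant.

How it is judged:
By the outcome, as a careful person would: the job done as asked, in the order asked, and still so for the second after the job is handed in, with the robot touching nothing.
It also fails if it takes over 134 s, if anything falls off the work surface, if the arm or the gripper's body presses on something with over 40 N, if the wrist force passes 120 N, or if a joint passes its speed limit or range.

## Working session

There is one attempt and no reset: what is moved stays moved. The work goes in short steps, Python scripts to look and compute and a shell command to move; the robot and the scene stay as the last step left them, time stands still between calls to the robot, and variables do not carry over. Pictures are saved under pics/ and viewed, and the job is handed in when it is done.

```bash
ls; mkdir -p pics; python3 - <<'E'
from station import *
import cv2
print(state())
for n in("scene","top"):
    im=read_camera(n); cv2.imwrite(f"pics/{n}0.png",im); m=camera_model(n); print(m)
E
```

```text
pics
{'clock': 0.0, 'joint_pos': array([ 1.10263136e+00,  1.31175966e-01,  1.48929347e+00, -9.97468955e-06,
        1.52298758e+00, -8.53684745e-02]), 'qd': array([ 5.40244886e-04,  5.09761543e-04,  5.43020937e-04,  4.19159764e-05,
       -4.98606162e-04, -4.68465111e-04]), 'effort': array([-1.25553174e-04, -5.59840786e+01, -4.91766536e+01,  7.67193083e-02,
        3.50327126e-02, -1.79225744e-04]), 'ee_pos': array([223.81383757, 556.07207877, 217.57081861]), 'eef_rot': array([-3.13973424e+00, -1.49037997e-04,  2.75879651e+00]), 'contact_force': array([-0.8200064 ,  0.14301559,  0.43651586]), 'wrist_torque': array([-0.00560928,  0.01582151,  0.02405004]), 'opening': 93.04057041233935}
{'camera_matrix': array([[397.85695957,   0.        , 282.0916824 ],
       [  0.        , 397.85695957, 206.08119016],
       [  0.        ,   0.        ,   1.        ]]), 'pose': array([[-3.59361045e-01, -6.72616103e-01,  6.46874963e-01,
         1.16964161e+03],
       [ 9.33124880e-01, -2.67707279e-01,  2.40022437e-01,
         1.51378517e+02],
       [ 1.17301802e-02,  6.89869836e-01,  7.23838388e-01,
         7.81581168e+02],
       [ 0.00000000e+00,  0.00000000e+00,  0.00000000e+00,
         1.00000000e+00]])}
{'camera_matrix': array([[497.69760068,   0.        , 282.43381188],
       [  0.        , 497.69760068, 210.7324659 ],
       [  0.        ,   0.        ,   1.        ]]), 'pose': array([[ 2.95451473e-02,  9.85504426e-01, -1.67057209e-01,
         3.14293490e+02],
       [-9.99519296e-01,  3.06991257e-02,  4.32893289e-03,
        -1.01096039e+02],
       [ 9.39469277e-03,  1.66849005e-01,  9.85937701e-01,
         1.31923743e+03],
       [ 0.00000000e+00,  0.00000000e+00,  0.00000000e+00,
         1.00000000e+00]])}
```

View pics/scene0.png

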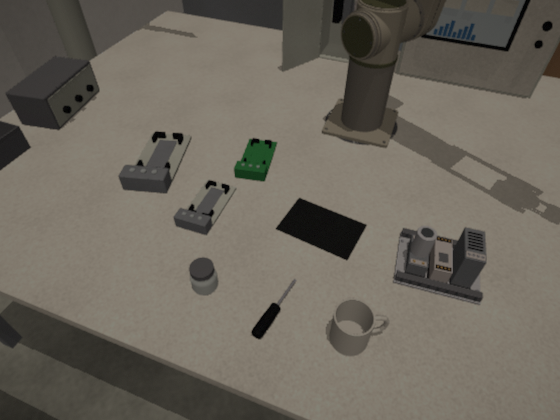

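View pics/top0.png

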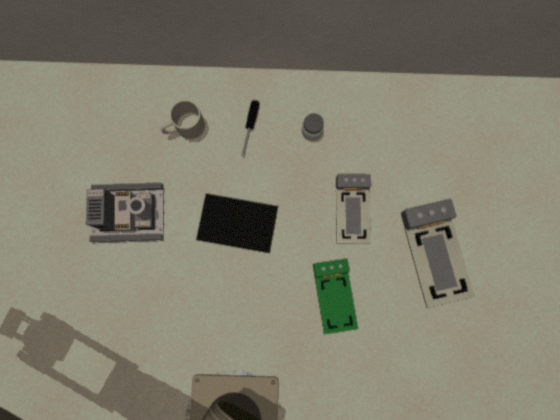

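Both pictures show one plate, at top (127,212), with the supply on its left and the filter's can at (137,205). The mat is at (237,222). The cradle look-alikes are small white (353,210), large white (438,260) and green (336,297). The description picks the smaller non-green one, at (353,210). I'll check that in close crops.

```bash
python3 - <<'E'
import cv2,numpy as np
t=cv2.imread("pics/top0.png")
a=cv2.resize(t[170:255,75:175],None,fx=4,fy=4,interpolation=cv2.INTER_CUBIC)
b=cv2.resize(t[165:250,325:425],None,fx=4,fy=4,interpolation=cv2.INTER_CUBIC)
im=np.hstack([a,b]); im=np.clip(im.astype(float)*1.6,0,255).astype('uint8')
cv2.imwrite("pics/crop1.png",im)
s=cv2.imread("pics/scene0.png")
a=cv2.resize(s[220:305,385:495],None,fx=7,fy=7,interpolation=cv2.INTER_CUBIC)
cv2.imwrite("pics/crop2.png",np.clip(a*1.6,0,255).astype('uint8'))
E
```

```text
(no output)
```

View pics/crop1.png

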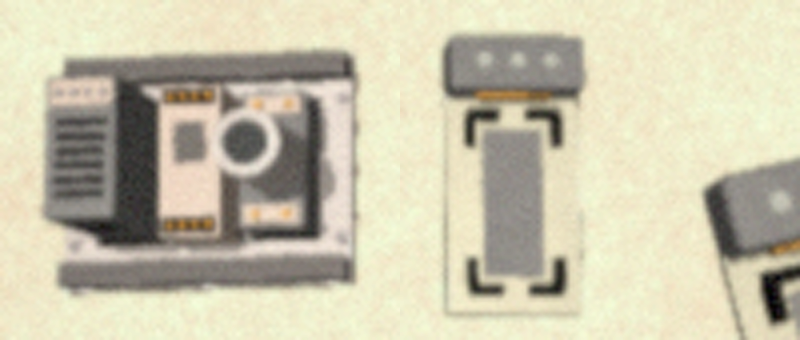

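View pics/crop2.png

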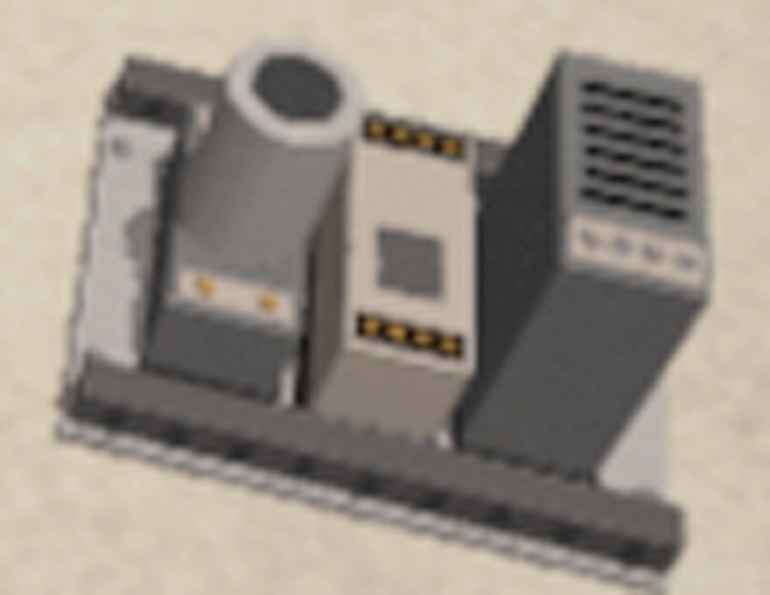

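The crop confirms the small white cradle: grey box toward +x, black corners. It also shows supply, logger and filter in order from +y to −y. Next I measure.

```bash
cat > h.py <<'E'
import cv2,numpy as np
from station import *
def ray(n,uv):
    m=camera_model(n);K=m["camera_matrix"];P=m["pose"]
    uv=np.atleast_2d(np.asarray(uv,float))
    d=np.stack([(uv[:,0]-K[0,2])/K[0,0],-(uv[:,1]-K[1,2])/K[1,1],-np.ones(len(uv))],1)
    return P[:3,3],d@P[:3,:3].T
def onz(n,uv,z):
    o,d=ray(n,uv); s=(z-o[2])/d[:,2]; return o+s[:,None]*d
def proj(n,X):
    m=camera_model(n);K=m["camera_matrix"];P=m["pose"]
    c=(np.atleast_2d(X)-P[:3,3])@P[:3,:3]
    return np.stack([K[0,0]*c[:,0]/-c[:,2]+K[0,2],-K[1,1]*c[:,1]/-c[:,2]+K[1,2]],1)
def rect(n,im,mask,z,box):
    """largest contour in box (x0,y0,x1,y1) -> minAreaRect on plane z"""
    mm=np.zeros_like(mask);x0,y0,x1,y1=box;mm[y0:y1,x0:x1]=mask[y0:y1,x0:x1]
    c=max(cv2.findContours(mm,cv2.RETR_EXTERNAL,cv2.CHAIN_APPROX_NONE)[0],key=cv2.contourArea)
    p=onz(n,c[:,0],z)[:,:2].astype(np.float32)
    return cv2.minAreaRect(p)
E
python3 - <<'E'
from h import *
t=cv2.imread("pics/top0.png");s=cv2.imread("pics/scene0.png")
for n,im,b in(("top",t,(190,185,285,260)),("scene",s,(270,195,372,262))):
    g=im.max(2); print(n,"mat",rect(n,im,((g<40)*255).astype('uint8'),3,b))
# print masks info
crop=lambda im,x0,y0,x1,y1,f,nm: cv2.imwrite(nm,cv2.resize(im[y0:y1,x0:x1],None,fx=f,fy=f,interpolation=cv2.INTER_CUBIC))
def grid(im,x0,y0,x1,y1,f,nm):
    a=np.clip(cv2.resize(im[y0:y1,x0:x1],None,fx=f,fy=f,interpolation=cv2.INTER_CUBIC)*1.5,0,255).astype('uint8')
    for x in range(x0-x0%10+10,x1,10):
        cv2.line(a,(int((x-x0+.5)*f),0),(int((x-x0+.5)*f),a.shape[0]),(0,0,255),1);cv2.putText(a,str(x),(int((x-x0+.5)*f),10),0,.4,(255,0,0),1)
    for y in range(y0-y0%10+10,y1,10):
        cv2.line(a,(0,int((y-y0+.5)*f)),(a.shape[1],int((y-y0+.5)*f)),(0,0,255),1);cv2.putText(a,str(y),(0,int((y-y0+.5)*f)),0,.4,(255,0,0),1)
    cv2.imwrite(nm,a)
grid(t,80,175,172,248,8,"pics/g1.png")
grid(t,328,168,380,250,7,"pics/g2.png")
grid(s,388,222,490,302,7,"pics/g3.png")
grid(s,170,172,242,240,8,"pics/g4.png")
E
```

```text
top mat ((501.22900390625, 13.280746459960938), (193.9680633544922, 123.25367736816406), 81.58255767822266)
scene mat ((504.5753479003906, 12.584129333496094), (196.05613708496094, 126.31494903564453), 81.552978515625)
```

View pics/g1.png

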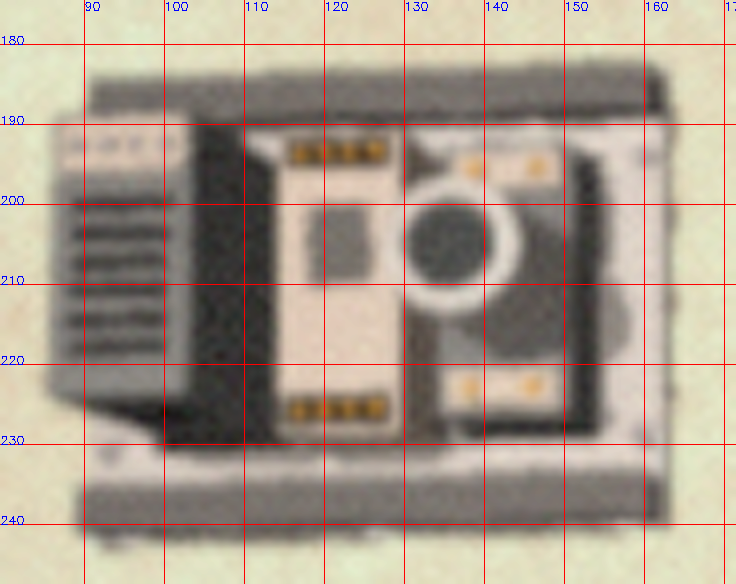

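View pics/g2.png

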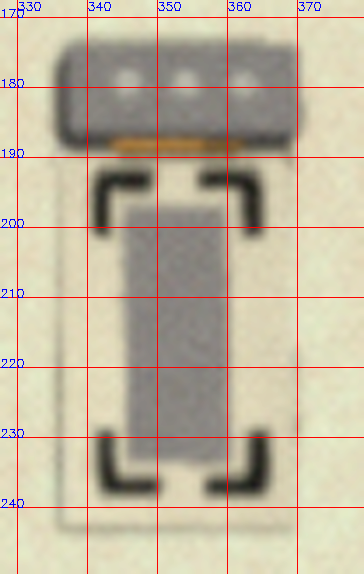

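View pics/g3.png

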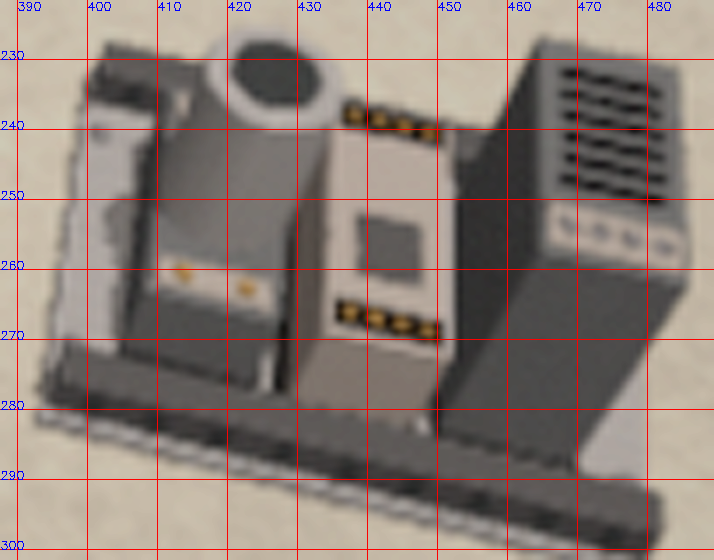

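View pics/g4.png

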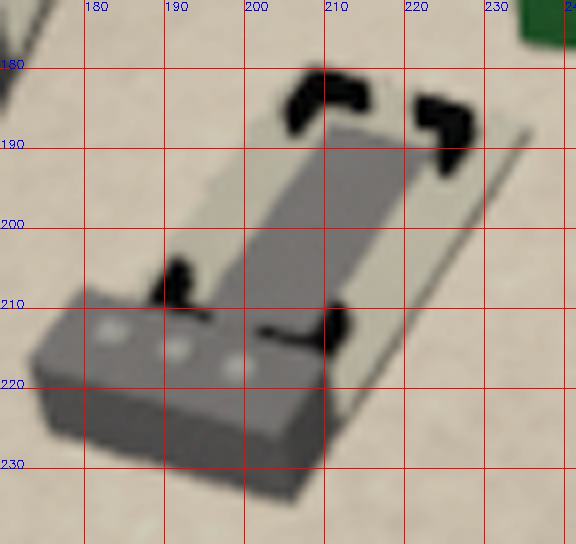

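```bash
python3 - <<'E'
from h import *
np.set_printoptions(precision=1,suppress=True)
def show(l,n,uv,z):
    p=onz(n,uv,z)[:,:2]; e=np.diff(np.vstack([p,p[:1]]),axis=0)
    print(l,n,"c",p.mean(0),"L",np.hypot(*e.T),"ang",np.degrees(np.arctan2(e[:,1],e[:,0])))
show("supply","top",[(86,188),(103.2,188),(103,223.9),(85.4,223.9)],108)
show("supply","scene",[(464,227),(484,231),(485.5,262),(464.5,256.5)],108)
show("logger","top",[(114.1,191.4),(129.3,191),(129.5,229),(114.1,229.5)],52)
show("logger","scene",[(436,235),(451.5,239.5),(452,272.5),(434,267)],52)
print("can",onz("top",(137.1,205),108),onz("scene",(427,232.5),108))
show("duct+x edges","top",[(91,184.2),(160.7,182.4),(160.8,233.3),(89.3,235.4)],26)
# cradle: bracket outer corners and base
show("brk","top",[(341,192),(364.7,192),(365.7,238),(342.2,238)],22)
show("brk","scene",[(209,180),(228,185),(211.5,216),(189,210)],22)
show("pad","top",[(344.7,197.3),(359.7,197.3),(360,233.5),(345.7,233.5)],8)
show("pad","scene",[(211,187),(222.5,190.5)],8)
E
```

```text
supply top c [517.3 357. ] L [42.5 90.  42.9 89.9] ang [ -88.2 -175.2   91.8    4.5]
supply scene c [518.5 354.6] L [42.6 88.3 41.8 85.5] ang [  95.7    3.6  -88.1 -175.8]
logger top c [517.8 307. ] L [39.2 99.4 39.2 99.6] ang [ -86.6 -175.1   93.6    4.9]
logger scene c [519.3 306.1] L [35.7 96.7 38.7 96.7] ang [  89.     5.3  -90.6 -176.5]
can [[522.7 252.3 108. ]] [[524.5 254.9 108. ]]
duct+x edges top c [526.2 305.9] L [184.1 136.1 185.6 136.5] ang [ -86.7 -175.9   93.5    3.5]
brk top c [ 529.  -294.6] L [ 63.2 123.2  61.7 123.1] ang [ -88.2 -178.7   91.8    2. ]
brk scene c [ 531.9 -293.3] L [ 58.5 120.4  64.3 121.4] ang [  91.4    5.9  -87.5 -176.9]
pad top c [ 530.  -294.4] L [40.4 98.  38.  97.9] ang [ -88.2 -179.3   91.8    2.1]
pad scene c [ 483.4 -299. ] L [36.3 36.3] ang [ 88.9 -91.1]
```

```bash
cat >> h.py <<'E'
def go(x,y,z,yawdeg):
    s=state();p=s["ee_pos"];r=s["eef_rot"];yw=r[2]
    R=np.array([[np.cos(yw),np.sin(yw),0],[np.sin(yw),-np.cos(yw),0],[0,0,-1]])
    d=R.T@(np.array([x,y,z])-p)/1000
    t=-((yawdeg-np.degrees(yw)+180)%360-180)
    if abs(p[0])<1: pass
    print("t%.2f"%s["clock"],"pos",p.round(1),"rpy",np.degrees(r).round(2),"F",s["contact_force"].round(1),"open %.1f"%s["opening"])
    print("move dx dy dz %.4f %.4f %.4f turn %.2f"%(*d,t), "dist %.0f"%(1000*np.linalg.norm(d)))
E
python3 -c "
from h import *
go(517.5,355.5,190,183.6)"
```

```text
t0.10 pos [223.8 556.1 217.7] rpy [-1.7990e+02 -1.0000e-02  1.5807e+02] F [-0.2  0.3  0. ] open 93.2
move dx dy dz -0.3473 -0.0764 0.0277 turn -25.53 dist 357
```

```bash
python3 -m jog '-0.02 -0.004 0.001 -1.5 1; -0.06 -0.013 0.004 -4.5 1; -0.105 -0.023 0.008 -8 1; -0.15 -0.033 0.012 -11.5 1; -0.195 -0.043 0.016 -15 1; -0.24 -0.053 0.02 -18.5 1; -0.28 -0.062 0.023 -21.5 1; -0.315 -0.069 0.026 -24 1; -0.337 -0.074 0.028 -25.5 1; -0.3473 -0.0764 0.0277 -25.5 1' 15; python3 -c "
from h import *
go(517.5,355.5,64,183.6)"
```

```text
clock: 1.1
ee_pos: [518.9, 354.1, 189.7]
eef_rot: [-3.14, -0.001, -3.081]
contact_force: [-0.4, -0.1, -0.0]
opening: 92.7
t1.10 pos [518.9 354.1 189.7] rpy [-1.7993e+02 -8.0000e-02 -1.7654e+02] F [-0.4 -0.1 -0. ] open 92.7
move dx dy dz 0.0013 0.0015 0.1257 turn -0.14 dist 126
```

```bash
python3 -m jog '0 0 0 0 1; 0.0013 0.0015 0.01 0 1; 0.0013 0.0015 0.025 0 1; 0.0013 0.0015 0.045 0 1; 0.0013 0.0015 0.065 0 1; 0.0013 0.0015 0.085 0 1; 0.0013 0.0015 0.105 0 1; 0.0013 0.0015 0.118 0 1; 0.0013 0.0015 0.1255 0 1; 0.0013 0.0015 0.1255 0 1' 15; python3 - <<'E'
from h import *
go(517.5,355.5,64,183.6)
for n in("scene","top"):
    im=read_camera(n);cv2.imwrite(f"pics/{n}1.png",im)
a=cv2.imread("pics/scene1.png")[190:310,370:510];b=cv2.imread("pics/top1.png")[150:270,60:200]
cv2.imwrite("pics/c1.png",np.clip(np.vstack([cv2.resize(a,None,fx=2.5,fy=2.5),cv2.resize(b,None,fx=2.5,fy=2.5)])*1.5,0,255).astype('uint8'))
E
```

```text
clock: 2.1
ee_pos: [515.0, 357.3, 63.8]
eef_rot: [-3.141, -0.002, -3.079]
contact_force: [-0.0, 0.3, 0.4]
opening: 93.0
t2.10 pos [515.  357.3  63.8] rpy [-1.7994e+02 -1.3000e-01 -1.7639e+02] F [-0.   0.3  0.4] open 93.0
move dx dy dz -0.0024 -0.0020 -0.0002 turn 0.01 dist 3
```

View pics/c1.png

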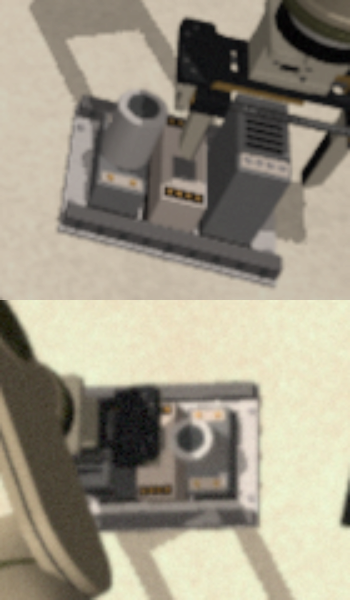

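The fingers straddle the supply and pass over the logger. The arm was still settling, so I trim about 2 mm and close.

```bash
python3 -m jog '-0.001 -0.001 0 0 1; -0.0022 -0.0018 0 0 1; -0.0022 -0.0018 0 0 0.8; -0.0022 -0.0018 0 0 0.6; -0.0022 -0.0018 0 0 0.5; -0.0022 -0.0018 0 0 0.4; -0.0022 -0.0018 0 0 0.3; -0.0022 -0.0018 0 0 0.3; -0.0022 -0.0018 0 0 0.3; -0.0022 -0.0018 0 0 0.3' 20; python3 -c "
from h import *
go(517.5,355.5,220,183.6)"
```

```text
clock: 3.2
ee_pos: [518.7, 356.0, 65.5]
eef_rot: [3.141, 0.0, -3.079]
contact_force: [0.4, 2.7, 0.3]
opening: 44.0
t3.20 pos [518.7 356.   65.5] rpy [ 1.7997e+02  1.0000e-02 -1.7643e+02] F [0.4 2.7 0.3] open 44.0
move dx dy dz 0.0012 -0.0005 -0.1545 turn -0.03 dist 154
```

```bash
python3 -m jog '0 0 -0.003 0 0.3; 0 0 -0.01 0 0.3; 0 0 -0.025 0 0.3; 0 0 -0.045 0 0.3; 0 0 -0.07 0 0.3; 0 0 -0.095 0 0.3; 0 0 -0.12 0 0.3; 0 0 -0.14 0 0.3; 0 0 -0.15 0 0.3; 0 0 -0.154 0 0.3' 30; python3 -c "
from h import *
go(517.5,355.5,220,183.6)
go(495.7,-36.5,200,171.6)"
```

```text
clock: 4.2
ee_pos: [519.3, 356.1, 221.6]
eef_rot: [3.14, 0.003, -3.079]
contact_force: [-0.1, -0.2, -2.8]
opening: 43.7
t4.20 pos [519.3 356.1 221.6] rpy [ 1.7993e+02  1.5000e-01 -1.7644e+02] F [-0.1 -0.2 -2.8] open 43.7
move dx dy dz 0.0018 -0.0005 0.0016 turn -0.04 dist 2
t4.20 pos [519.3 356.1 221.6] rpy [ 1.7993e+02  1.5000e-01 -1.7644e+02] F [-0.1 -0.2 -2.8] open 43.7
move dx dy dz 0.0479 -0.3903 0.0216 turn 11.96 dist 394
```

```bash
python3 -m jog '0.001 -0.01 0 0.4 0.3; 0.004 -0.03 0 1 0.3; 0.008 -0.06 0 2 0.3; 0.013 -0.1 0 3.2 0.3; 0.018 -0.145 0 4.6 0.3; 0.024 -0.19 0 6 0.3; 0.029 -0.235 0 7.4 0.3; 0.034 -0.28 0 8.6 0.3; 0.039 -0.32 0 9.8 0.3; 0.043 -0.35 0 10.8 0.3'; python3 -m jog '0 -0.02 0 0.6 0.3; 0.0015 -0.033 0 1 0.3; 0.0025 -0.04 0 1.2 0.3; 0.0025 -0.04 0 1.2 0.3; 0.0025 -0.04 0 1.2 0.3; 0.0025 -0.04 0 1.2 0.3; 0.0025 -0.04 0.005 1.2 0.3; 0.0025 -0.04 0.01 1.2 0.3; 0.0025 -0.04 0.01 1.2 0.3; 0.0025 -0.04 0.01 1.2 0.3';  python3 -c "
from h import *
go(495.7,-36.5,62,171.6)"
```

```text
clock: 5.2
ee_pos: [495.8, 0.9, 217.8]
eef_rot: [-3.141, -0.003, 3.013]
contact_force: [1.1, -0.6, -3.4]
opening: 43.6
clock: 6.2
ee_pos: [489.7, -35.4, 209.0]
eef_rot: [3.142, -0.001, 2.995]
contact_force: [-0.3, -1.0, -3.5]
opening: 44.0
t6.20 pos [489.7 -35.4 209. ] rpy [ 1.8000e+02 -5.0000e-02  1.7159e+02] F [-0.3 -1.  -3.5] open 44.0
move dx dy dz -0.0061 -0.0002 0.1470 turn -0.01 dist 147
```

```bash
python3 -m jog '-0.001 0 0.005 0 0.3; -0.003 0 0.015 0 0.3; -0.005 0 0.035 0 0.3; -0.006 0 0.06 0 0.3; -0.006 0 0.085 0 0.3; -0.006 0 0.11 0 0.3; -0.006 0 0.13 0 0.3; -0.006 0 0.14 0 0.3; -0.006 0 0.143 0 0.3; -0.006 0 0.144 0 0.3' ; python3 -c "
from h import *
go(495.7,-36.5,60,171.6)"
```

```text
clock: 7.2
ee_pos: [496.1, -36.6, 65.5]
eef_rot: [-3.142, 0.0, 2.994]
contact_force: [-0.3, -0.6, -3.6]
opening: 44.0
t7.20 pos [496.1 -36.6  65.5] rpy [-180.      0.    171.57] F [-0.3 -0.6 -3.6] open 44.0
move dx dy dz 0.0004 -0.0000 0.0055 turn -0.03 dist 6
```

```bash
python3 -m jog '0 0 0.001 0 0.3; 0 0 0.002 0 0.3; 0 0 0.003 0 0.3; 0 0 0.004 0 0.3; 0 0 0.005 0 0.3; 0 0 0.0055 0 0.3; 0 0 0.006 0 0.3; 0 0 0.006 0 0.3; 0 0 0.006 0 0.3; 0 0 0.006 0 0.3' ; python3 -c "
from h import *
go(495.7,-36.5,60,171.6)"
```

```text
clock: 8.2
ee_pos: [496.2, -36.5, 60.5]
eef_rot: [-3.142, 0.0, 2.994]
contact_force: [-5.2, 1.3, 7.3]
opening: 44.2
t8.20 pos [496.2 -36.5  60.5] rpy [-1.8000e+02  2.0000e-02  1.7157e+02] F [-5.2  1.3  7.3] open 44.2
move dx dy dz 0.0004 -0.0001 0.0005 turn -0.03 dist 1
```

Contact made (+7 N). I release and retreat.

```bash
python3 -m jog '0 0 -0.0005 0 0.5; 0 0 -0.0005 0 0.8; 0 0 -0.0005 0 1; 0 0 -0.0005 0 1; 0 0 -0.0005 0 1; 0 0 -0.015 0 1; 0 0 -0.045 0 1; 0 0 -0.09 0 1; 0 0 -0.125 0 1; 0 0 -0.14 0 1' ; python3 -c "
from h import *
go(523.4,254.6,190,183.6)"
```

```text
clock: 9.2
ee_pos: [498.0, -36.8, 204.9]
eef_rot: [-3.141, 0.007, 2.994]
contact_force: [0.3, 0.7, 1.1]
opening: 92.7
t9.20 pos [498.  -36.8 204.9] rpy [-179.99    0.4   171.57] F [0.3 0.7 1.1] open 92.7
move dx dy dz 0.0176 0.2920 0.0149 turn -12.03 dist 293
```

```bash
python3 - <<'E'
from h import *
for n in("scene","top"):
    im=read_camera(n);cv2.imwrite(f"pics/{n}2.png",im)
a=cv2.imread("pics/scene2.png")[222:302,388:490];b=cv2.imread("pics/top2.png")[175:248,80:172]
a=cv2.resize(a,None,fx=3.9,fy=3.9,interpolation=cv2.INTER_CUBIC);b=cv2.resize(b,(a.shape[1],a.shape[0]),interpolation=cv2.INTER_CUBIC)
cv2.imwrite("pics/c2.png",np.clip(np.hstack([a,b])*1.5,0,255).astype('uint8'))
cv2.imwrite("pics/c2b.png",np.clip(cv2.imread("pics/scene2.png")*1.4,0,255).astype('uint8'))
E
```

```text
(no output)
```

View pics/c2.png

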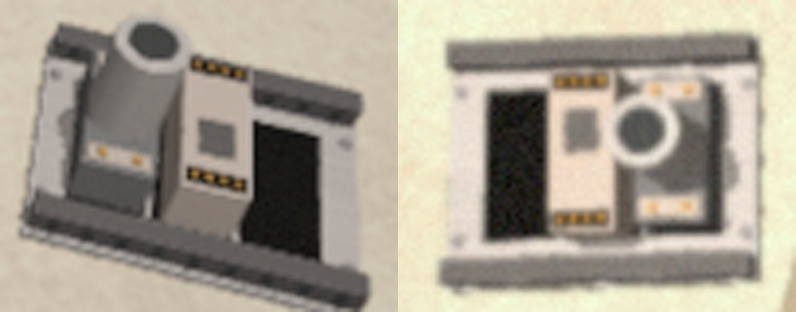

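View pics/c2b.png

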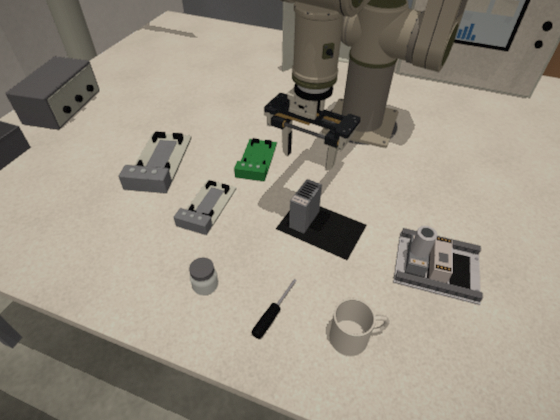

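The supply stands upright on the mat's −y half (scene 306,207), and its vacated bay pad is visible. Next is the filter.

```bash
python3 -m jog '0.001 0.01 0 -0.5 1; 0.003 0.04 0.002 -1.6 1; 0.005 0.08 0.004 -3.2 1; 0.008 0.125 0.006 -5 1; 0.01 0.17 0.008 -7 1; 0.013 0.215 0.01 -9 1; 0.015 0.25 0.012 -10.5 1; 0.017 0.277 0.014 -11.5 1; 0.0176 0.289 0.015 -12 1; 0.0176 0.292 0.015 -12 1';python3 -m jog '0 0 0 0 1; 0 0 0 0 1; 0 0 0.01 0 1; 0 0 0.03 0 1; 0 0 0.045 0 1; 0 0 0.055 0 1; 0 0 0.055 0 1; 0 0 0.055 0 1; 0 0 0.055 0 1; 0 0 0.055 0 1'; python3 -c "
from h import *
go(523.4,254.6,64,183.6)"
```

```text
clock: 10.3
ee_pos: [519.8, 255.8, 181.9]
eef_rot: [-3.14, -0.004, -3.077]
contact_force: [-1.0, 0.8, -0.5]
opening: 93.2
clock: 11.3
ee_pos: [522.0, 255.2, 130.5]
eef_rot: [3.141, 0.002, -3.079]
contact_force: [-0.2, -0.1, -1.1]
opening: 92.6
t11.30 pos [522.  255.2 130.5] rpy [ 1.7997e+02  9.0000e-02 -1.7643e+02] F [-0.2 -0.1 -1.1] open 92.6
move dx dy dz -0.0014 -0.0007 0.0665 turn -0.03 dist 66
```

```bash
python3 -m jog '-0.0014 -0.0005 0.005 0 1; -0.0014 -0.0005 0.018 0 1; -0.0014 -0.0005 0.036 0 1; -0.0014 -0.0005 0.052 0 1; -0.0014 -0.0005 0.062 0 1; -0.0014 -0.0005 0.0665 0 1; -0.0014 -0.0005 0.0665 0 1; -0.0014 -0.0005 0.0665 0 1; -0.0014 -0.0005 0.0665 0 0.8; -0.0014 -0.0005 0.0665 0 0.6' 20;  python3 -m jog '0 0 0 0 0.5; 0 0 0 0 0.4; 0 0 0 0 0.3; 0 0 0 0 0.3; 0 0 0 0 0.3; 0 0 0 0 0.3; 0 0 0 0 0.3; 0 0 0 0 0.3; 0 0 0 0 0.3; 0 0 0 0 0.3' 30; python3 -c "
from h import *
go(523.4,254.6,64,183.6)"
```

```text
clock: 12.3
ee_pos: [523.4, 254.7, 63.8]
eef_rot: [3.141, 0.001, -3.079]
contact_force: [0.3, -0.2, 0.3]
opening: 81.7
clock: 13.3
ee_pos: [522.8, 254.7, 63.0]
eef_rot: [3.141, 0.0, -3.079]
contact_force: [0.2, 2.9, -0.7]
opening: 43.6
t13.30 pos [522.8 254.7  63. ] rpy [ 1.7998e+02  1.0000e-02 -1.7643e+02] F [ 0.2  2.9 -0.7] open 43.6
move dx dy dz -0.0006 -0.0002 -0.0010 turn -0.03 dist 1
```

```bash
python3 -m jog '0 0 -0.003 0 0.3; 0 0 -0.01 0 0.3; 0 0 -0.025 0 0.3; 0 0 -0.045 0 0.3; 0 0 -0.07 0 0.3; 0 0 -0.095 0 0.3; 0 0 -0.115 0 0.3; 0 0 -0.13 0 0.3; 0 0 -0.138 0 0.3; 0 0 -0.14 0 0.3' 30; python3 -c "
from h import *
go(510.3,62.5,203,171.6)"
```

```text
clock: 14.3
ee_pos: [523.2, 254.6, 204.2]
eef_rot: [3.141, 0.002, -3.079]
contact_force: [-0.1, 0.8, -5.4]
opening: 43.5
t14.30 pos [523.2 254.6 204.2] rpy [ 1.7998e+02  9.0000e-02 -1.7644e+02] F [-0.1  0.8 -5.4] open 43.5
move dx dy dz 0.0248 -0.1909 0.0012 turn 11.96 dist 193
```

```bash
python3 -m jog '0.001 -0.005 0 0.4 0.3; 0.002 -0.02 0 1.3 0.3; 0.006 -0.045 0 2.9 0.3; 0.01 -0.075 0 4.8 0.3; 0.014 -0.105 0 6.7 0.3; 0.018 -0.135 0 8.5 0.3; 0.021 -0.16 0 10 0.3; 0.0235 -0.178 0 11.2 0.3; 0.0245 -0.188 0 11.8 0.3; 0.0248 -0.1909 0 12 0.3'; python3 -m jog '0 0 0 0 0.3; 0 0 0 0 0.3; 0 0 0.01 0 0.3; 0 0 0.03 0 0.3; 0 0 0.055 0 0.3; 0 0 0.08 0 0.3; 0 0 0.095 0 0.3; 0 0 0.1 0 0.3; 0 0 0.1 0 0.3; 0 0 0.1 0 0.3';  python3 -c "
from h import *
go(510.3,62.5,59,171.6)"
```

```text
clock: 15.3
ee_pos: [509.3, 61.0, 202.2]
eef_rot: [-3.141, -0.001, 2.992]
contact_force: [0.3, -0.1, -4.3]
opening: 44.0
clock: 16.3
ee_pos: [510.8, 62.6, 104.1]
eef_rot: [3.141, 0.002, 2.995]
contact_force: [0.4, 0.7, -3.8]
opening: 44.0
t16.30 pos [510.8  62.6 104.1] rpy [1.7998e+02 1.0000e-01 1.7158e+02] F [ 0.4  0.7 -3.8] open 44.0
move dx dy dz 0.0004 -0.0002 0.0451 turn -0.02 dist 45
```

```bash
python3 -m jog '0 0 0.008 0 0.3; 0 0 0.02 0 0.3; 0 0 0.032 0 0.3; 0 0 0.039 0 0.3; 0 0 0.0405 0 0.3; 0 0 0.042 0 0.3; 0 0 0.0435 0 0.3; 0 0 0.045 0 0.3; 0 0 0.0455 0 0.3; 0 0 0.0455 0 0.3';  python3 -c "
from h import *
go(510.3,62.5,59,171.6)"
```

```text
clock: 17.3
ee_pos: [510.3, 62.5, 58.0]
eef_rot: [3.141, 0.001, 2.994]
contact_force: [-0.5, 0.1, -1.7]
opening: 43.5
t17.30 pos [510.3  62.5  58. ] rpy [1.7999e+02 5.0000e-02 1.7157e+02] F [-0.5  0.1 -1.7] open 43.5
move dx dy dz 0.0000 0.0000 -0.0010 turn -0.03 dist 1
```

```bash
python3 -m jog '0 0 0.0005 0 0.3; 0 0 0.001 0 0.3; 0 0 0.001 0 0.5; 0 0 0.001 0 0.8; 0 0 0.001 0 1; 0 0 0.001 0 1; 0 0 -0.003 0 1; 0 0 -0.02 0 1; 0 0 -0.055 0 1; 0 0 -0.09 0 1'; python3 -m jog '0 0 -0.02 0 1; 0 0 -0.045 0 1; 0 0 -0.055 0 1; 0 0 -0.055 0 1; 0 0 -0.055 0 1; 0 0 -0.055 0 1; 0 0 -0.055 0 1; 0 0 -0.055 0 1; 0 0 -0.055 0 1; 0 0 -0.055 0 1';  python3 - <<'E'
from h import *
go(520,305.5,150,183.6)
for n in("scene","top"):
    im=read_camera(n);cv2.imwrite(f"pics/{n}3.png",im)
def grid(im,x0,y0,x1,y1,f,nm):
    a=np.clip(cv2.resize(im[y0:y1,x0:x1],None,fx=f,fy=f,interpolation=cv2.INTER_CUBIC)*1.5,0,255).astype('uint8')
    for x in range(x0-x0%10+10,x1,10):
        cv2.line(a,(int((x-x0+.5)*f),0),(int((x-x0+.5)*f),a.shape[0]),(0,0,255),1);cv2.putText(a,str(x),(int((x-x0+.5)*f),10),0,.4,(255,0,0),1)
    for y in range(y0-y0%10+10,y1,10):
        cv2.line(a,(0,int((y-y0+.5)*f)),(a.shape[1],int((y-y0+.5)*f)),(0,0,255),1);cv2.putText(a,str(y),(0,int((y-y0+.5)*f)),0,.4,(255,0,0),1)
    cv2.imwrite(nm,a)
t=cv2.imread("pics/top3.png");s=cv2.imread("pics/scene3.png")
grid(t,80,175,172,248,8,"pics/g5.png")
grid(s,388,222,490,302,7,"pics/g6.png")
cv2.imwrite("pics/c3.png",np.clip(s*1.4,0,255).astype('uint8'))
E
```

```text
clock: 18.3
ee_pos: [509.1, 62.4, 148.0]
eef_rot: [-3.141, -0.002, 2.994]
contact_force: [0.6, -0.5, -0.6]
opening: 92.5
clock: 19.3
ee_pos: [509.8, 62.5, 202.2]
eef_rot: [-3.142, -0.0, 2.994]
contact_force: [0.4, -0.3, 0.3]
opening: 93.5
t19.30 pos [509.8  62.5 202.2] rpy [-1.8000e+02 -2.0000e-02  1.7157e+02] F [ 0.4 -0.3  0.3] open 93.5
move dx dy dz 0.0256 0.2419 0.0522 turn -12.03 dist 249
```

View pics/g5.png

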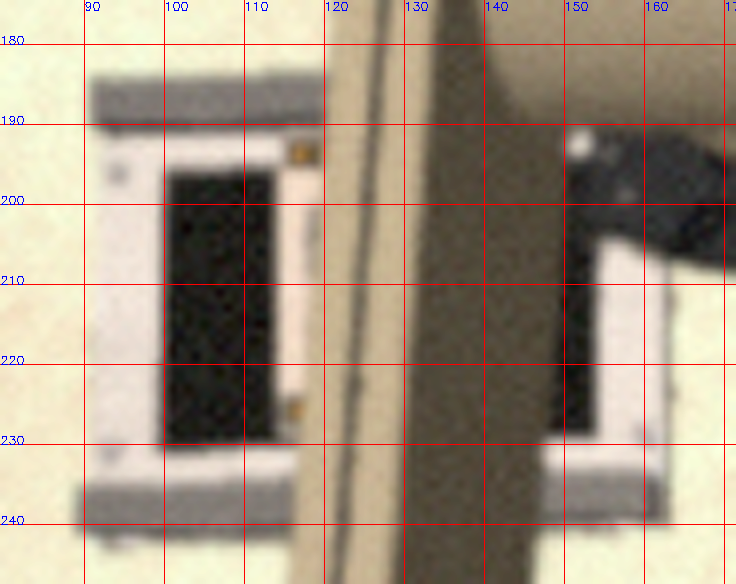

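View pics/g6.png

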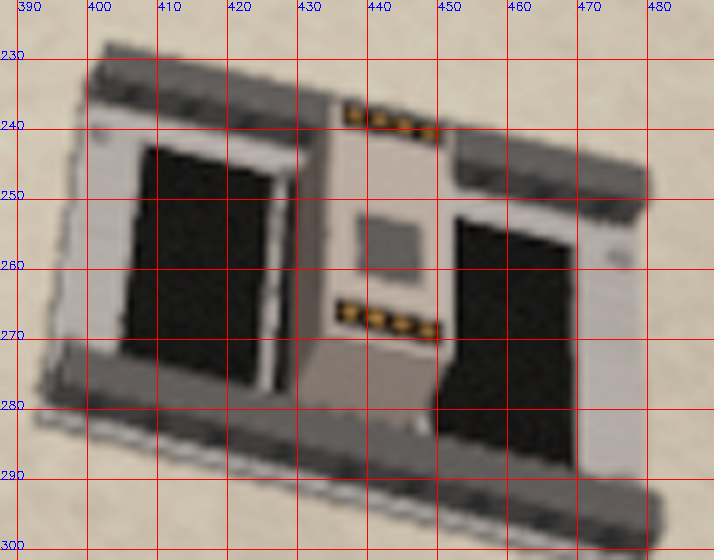

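View pics/c3.png

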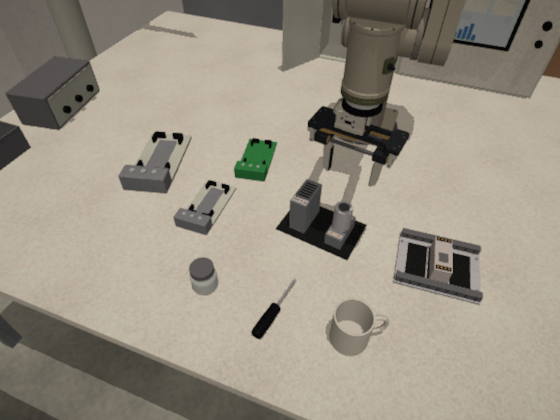

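Both tall units stand on the mat, and the logger is free with both bay pads showing. I'll use the pads to refine the plate pose.

```bash
python3 - <<'E'
from h import *
np.set_printoptions(precision=1,suppress=True)
print("supply pad outer top",onz("top",[(99.7,195.8),(99.1,230.5)],8)[:,:2])
print("supply pad outer scene",onz("scene",[(469.3,257),(469.6,289.5)],8)[:,:2])
print("filter pad outer top",onz("top",[(153.5,228.5)],8)[:,:2])
p=onz("scene",[(408.3,242.5),(426.5,247.3),(424.3,276.8),(404.8,271.8)],8)[:,:2];print("filter pad scene",p,p.mean(0))
print("screws",onz("top",[(94.2,196.3),(93.2,231),(159.2,228.7)],8)[:,:2])
print(onz("scene",[(401.6,241),(474.3,258.5)],8)[:,:2])
c=np.array([519.6,305.5]);a=np.radians(3.6);R=np.array([[np.cos(a),-np.sin(a)],[np.sin(a),np.cos(a)]])
for n in("top","scene"):
  for l,x,y in(("s outer +x",46,73),("s outer -x",-46,73),("f outer -x",-46,-73),("sup",0,50),("fil",0,-50)):
    print(n,l,(c+R@[x,y]))
E
python3 -c "
from h import *
go(519.6,305.5,150,183.6)"
```

```text
supply pad outer top [[561.8 383.2]
 [468.4 376.3]]
supply pad outer scene [[469.6 375.1]
 [564.4 380.8]]
filter pad outer top [[478.1 233.2]]
filter pad scene [[479.  230.9]
 [477.6 275. ]
 [567.4 281. ]
 [570.  236.7]] [523.5 255.9]
screws [[559.9 397.7]
 [466.6 391.7]
 [478.  218.1]]
[[480.3 214.5]
 [469.9 386.6]]
top s outer +x [560.9 381.2]
top s outer -x [469.1 375.5]
top f outer -x [478.3 229.8]
top sup [516.5 355.4]
top fil [522.7 255.6]
scene s outer +x [560.9 381.2]
scene s outer -x [469.1 375.5]
scene f outer -x [478.3 229.8]
scene sup [516.5 355.4]
scene fil [522.7 255.6]
t19.40 pos [509.9  62.4 202.4] rpy [-180.     -0.    171.57] F [ 0.3 -0.8  0.3] open 92.9
move dx dy dz 0.0260 0.2419 0.0524 turn -12.03 dist 249
```

```bash
python3 -m jog '0.001 0.008 0 -0.4 1; 0.003 0.028 0.004 -1.4 1; 0.006 0.06 0.01 -3 1; 0.01 0.1 0.018 -5 1; 0.015 0.14 0.026 -7 1; 0.019 0.178 0.036 -9 1; 0.022 0.21 0.044 -10.5 1; 0.0245 0.23 0.05 -11.5 1; 0.0258 0.24 0.052 -12.1 1; 0.026 0.242 0.052 -12.2 1';python3 -m jog '0 0 0 0 1; 0 0 0 0 1; 0 0 0.01 0 1; 0 0 0.03 0 1; 0 0 0.055 0 1; 0 0 0.075 0 1; 0 0 0.085 0 1; 0 0 0.085 0 1; 0 0 0.085 0 1; 0 0 0.085 0 1'; python3 -c "
from h import *
go(519.5,305.8,17,183.8)"
```

```text
clock: 20.4
ee_pos: [519.1, 306.7, 150.0]
eef_rot: [-3.141, -0.001, -3.074]
contact_force: [-0.1, -0.5, 0.1]
opening: 93.2
clock: 21.4
ee_pos: [520.7, 306.0, 67.0]
eef_rot: [3.141, 0.002, -3.076]
contact_force: [0.1, 0.2, -0.2]
opening: 93.1
t21.40 pos [520.7 306.   67. ] rpy [ 1.7995e+02  1.3000e-01 -1.7625e+02] F [ 0.1  0.2 -0.2] open 93.1
move dx dy dz 0.0012 -0.0001 0.0500 turn -0.05 dist 50
```

```bash
python3 -m jog '0.001 0 0.005 0 1; 0.001 0 0.018 0 1; 0.001 0 0.034 0 1; 0.001 0 0.045 0 1; 0.001 0 0.05 0 1; 0.001 0 0.05 0 1; 0.001 0 0.05 0 1; 0.001 0 0.05 0 0.8; 0.001 0 0.05 0 0.6; 0.001 0 0.05 0 0.5' 20;  python3 -m jog '0 0 0 0 0.4; 0 0 0 0 0.3; 0 0 0 0 0.2; 0 0 0 0 0.2; 0 0 0 0 0.2; 0 0 0 0 0.2; 0 0 0 0 0.2; 0 0 0 0 0.2; 0 0 0 0 0.2; 0 0 0 0 0.2' 20; python3 -c "
from h import *
go(519.5,305.8,140,183.6)"
```

```text
clock: 22.4
ee_pos: [519.0, 305.8, 16.0]
eef_rot: [3.141, 0.001, -3.076]
contact_force: [-0.5, 0.4, -0.1]
opening: 73.4
clock: 23.4
ee_pos: [518.7, 305.7, 15.5]
eef_rot: [3.141, 0.0, -3.076]
contact_force: [0.2, 1.7, -0.8]
opening: 39.9
t23.40 pos [518.7 305.7  15.5] rpy [ 1.7999e+02  1.0000e-02 -1.7623e+02] F [ 0.2  1.7 -0.8] open 39.9
move dx dy dz -0.0008 0.0001 -0.1245 turn 0.17 dist 125
```

```bash
python3 -m jog '0 0 -0.003 0 0.2; 0 0 -0.012 0 0.2; 0 0 -0.03 0 0.2; 0 0 -0.055 0 0.2; 0 0 -0.085 0 0.2; 0 0 -0.115 0 0.2; 0 0 -0.14 0 0.2; 0 0 -0.157 0 0.2; 0 0 -0.164 0 0.2; 0 0 -0.165 0 0.2' 25; python3 -c "
from h import *
go(530.2,-294,180,181.9)"
```

```text
clock: 24.4
ee_pos: [519.1, 305.7, 181.7]
eef_rot: [3.141, 0.002, -3.076]
contact_force: [-0.6, -0.7, -2.3]
opening: 39.8
t24.40 pos [519.1 305.7 181.7] rpy [ 1.7997e+02  1.0000e-01 -1.7624e+02] F [-0.6 -0.7 -2.3] open 39.8
move dx dy dz 0.0283 -0.5991 0.0017 turn 1.86 dist 600
```

```bash
python3 -m jog '0.0005 -0.008 0 0 0.2; 0.001 -0.025 0 0.1 0.2; 0.003 -0.055 0 0.2 0.2; 0.005 -0.095 0 0.3 0.2; 0.007 -0.135 0 0.4 0.2; 0.009 -0.18 0 0.6 0.2; 0.011 -0.225 0 0.7 0.2; 0.013 -0.27 0 0.8 0.2; 0.015 -0.315 0 1 0.2; 0.017 -0.36 0 1.1 0.2'; python3 -m jog '0.002 -0.045 0 0.1 0.2; 0.004 -0.09 0 0.3 0.2; 0.006 -0.135 0 0.4 0.2; 0.008 -0.175 0 0.5 0.2; 0.009 -0.205 0 0.6 0.2; 0.01 -0.225 0 0.7 0.2; 0.011 -0.236 0 0.75 0.2; 0.0113 -0.239 0 0.75 0.2; 0.0113 -0.239 0 0.75 0.2; 0.0113 -0.239 0 0.75 0.2';python3 - <<'E'
from h import *
go(530.2,-294,35,181.9)
for n in("scene","top"):
    im=read_camera(n);cv2.imwrite(f"pics/{n}4.png",im)
a=cv2.imread("pics/scene4.png")[130:260,130:290];b=cv2.imread("pics/top4.png")[130:260,300:460]
cv2.imwrite("pics/c4.png",np.clip(np.hstack([cv2.resize(a,None,fx=2.5,fy=2.5),cv2.resize(b,None,fx=2.5,fy=2.5)])*1.5,0,255).astype('uint8'))
E
```

```text
clock: 25.4
ee_pos: [523.7, -57.6, 179.2]
eef_rot: [3.142, -0.002, -3.096]
contact_force: [0.7, -1.0, -2.6]
opening: 39.9
clock: 26.4
ee_pos: [525.4, -292.8, 180.4]
eef_rot: [3.141, -0.0, -3.107]
contact_force: [0.3, 0.6, -3.0]
opening: 39.6
t26.40 pos [ 525.4 -292.8  180.4] rpy [ 179.97   -0.   -178.01] F [ 0.3  0.6 -3. ] open 39.6
move dx dy dz -0.0048 -0.0014 0.1454 turn 0.09 dist 145
```

View pics/c4.png

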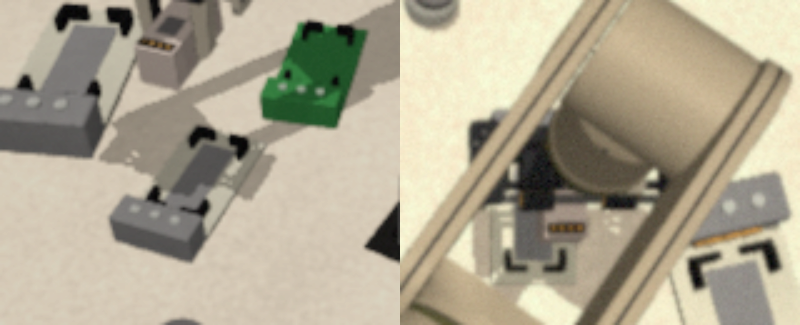

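```bash
python3 -m jog '-0.001 -0.0005 0.005 0 0.2; -0.003 -0.001 0.018 0 0.2; -0.0045 -0.0013 0.038 0 0.2; -0.0048 -0.0014 0.06 0 0.2; -0.0048 -0.0014 0.085 0 0.2; -0.0048 -0.0014 0.105 0 0.2; -0.0048 -0.0014 0.12 0 0.2; -0.0048 -0.0014 0.128 0 0.2; -0.0048 -0.0014 0.13 0 0.2; -0.0048 -0.0014 0.13 0 0.2';python3 - <<'E'
from h import *
go(530.2,-294,16,181.9)
for n in("scene","top"):
    im=read_camera(n);cv2.imwrite(f"pics/{n}5.png",im)
a=cv2.imread("pics/scene5.png")[150:250,150:270];b=cv2.imread("pics/top5.png")[160:260,310:430]
cv2.imwrite("pics/c5.png",np.clip(np.hstack([cv2.resize(a,None,fx=3.3,fy=3.3),cv2.resize(b,None,fx=3.3,fy=3.3)])*1.5,0,255).astype('uint8'))
E
```

```text
clock: 27.5
ee_pos: [530.3, -295.4, 50.7]
eef_rot: [-3.141, 0.0, -3.108]
contact_force: [-1.0, 0.1, -1.9]
opening: 39.6
t27.50 pos [ 530.3 -295.4   50.7] rpy [-1.7998e+02  2.0000e-02 -1.7808e+02] F [-1.   0.1 -1.9] open 39.6
move dx dy dz 0.0001 0.0014 0.0347 turn 0.02 dist 35
```

View pics/c5.png

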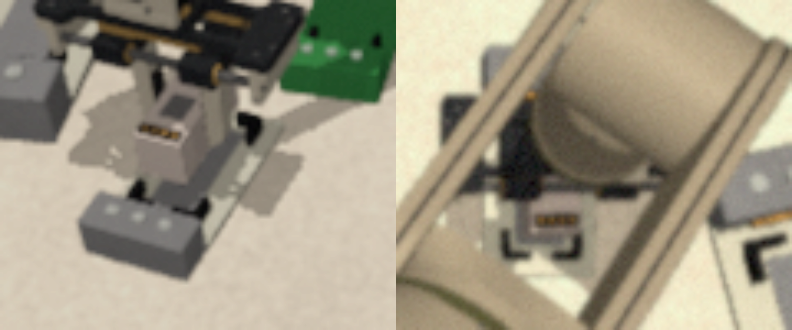

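```bash
python3 -m jog '0 0.001 0.004 0 0.2; 0 0.001 0.01 0 0.2; 0 0.001 0.016 0 0.2; 0 0.001 0.021 0 0.2; 0 0.001 0.025 0 0.2; 0 0.001 0.028 0 0.2; 0 0.001 0.03 0 0.2; 0 0.001 0.031 0 0.2; 0 0.001 0.031 0 0.2; 0 0.001 0.031 0 0.2';python3 - <<'E'
from h import *
go(530.2,-294,16,181.9)
for n in("scene","top"):
    im=read_camera(n);cv2.imwrite(f"pics/{n}6.png",im)
a=cv2.imread("pics/scene6.png")[160:240,160:260];b=cv2.imread("pics/top6.png")[180:260,310:410]
cv2.imwrite("pics/c6.png",np.clip(np.hstack([cv2.resize(a,None,fx=4,fy=4),cv2.resize(b,None,fx=4,fy=4)])*1.5,0,255).astype('uint8'))
E
```

```text
clock: 28.6
ee_pos: [530.1, -294.4, 19.7]
eef_rot: [-3.141, 0.0, -3.108]
contact_force: [0.2, 0.6, -2.5]
opening: 39.9
t28.60 pos [ 530.1 -294.4   19.7] rpy [-1.7999e+02  2.0000e-02 -1.7808e+02] F [ 0.2  0.6 -2.5] open 39.9
move dx dy dz -0.0001 0.0004 0.0037 turn 0.02 dist 4
```

View pics/c6.png

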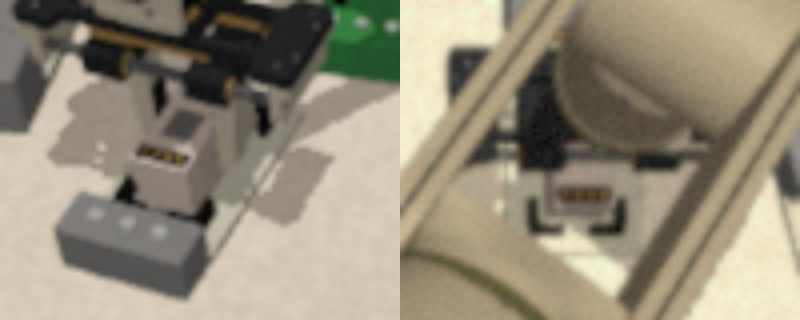

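The logger sits between the corner pieces with no side force. I lower it the last 4 mm and release.

```bash
python3 -m jog '0 0 0.001 0 0.2; 0 0 0.002 0 0.2; 0 0 0.003 0 0.2; 0 0 0.0035 0 0.2; 0 0 0.004 0 0.2; 0 0 0.004 0 0.2; 0 0 0.004 0 0.2; 0 0 0.004 0 0.2; 0 0 0.004 0 0.2; 0 0 0.004 0 0.2'; python3 -c "
from h import *
go(530.2,-294,16,181.9)"
```

```text
clock: 29.7
ee_pos: [530.0, -294.2, 15.4]
eef_rot: [3.142, -0.0, -3.108]
contact_force: [-0.9, 0.8, -1.9]
opening: 40.1
t29.70 pos [ 530.  -294.2   15.4] rpy [ 180.     -0.   -178.08] F [-0.9  0.8 -1.9] open 40.1
move dx dy dz -0.0002 0.0002 -0.0006 turn 0.02 dist 1
```

```bash
python3 -m jog '0 0 0.0005 0 0.2; 0 0 0.001 0 0.2; 0 0 0.0015 0 0.2; 0 0 0.0015 0 0.2; 0 0 0.0015 0 0.2; 0 0 0.0015 0 0.2; 0 0 0.0015 0 0.2; 0 0 0.0015 0 0.2; 0 0 0.0015 0 0.2; 0 0 0.0015 0 0.2'; python3 -c "
from h import *
go(530.2,-294,16,181.9)"
```

```text
clock: 30.7
ee_pos: [530.0, -294.3, 15.4]
eef_rot: [-3.142, -0.0, -3.108]
contact_force: [-7.3, 5.4, 12.1]
opening: 39.7
t30.70 pos [ 530.  -294.3   15.4] rpy [-1.8000e+02 -1.0000e-02 -1.7808e+02] F [-7.3  5.4 12.1] open 39.7
move dx dy dz -0.0002 0.0003 -0.0006 turn 0.02 dist 1
```

```bash
python3 -m jog '0 0 -0.0008 0 0.4; 0 0 -0.0008 0 0.6; 0 0 -0.0008 0 0.8; 0 0 -0.0008 0 0.9; 0 0 -0.0008 0 0.9; 0 0 -0.0008 0 0.9; 0 0 -0.01 0 0.9; 0 0 -0.035 0 0.9; 0 0 -0.075 0 0.9; 0 0 -0.115 0 0.9'; python3 -m jog '0 0 -0.035 0 1; 0 0.01 -0.06 0 1; 0 0.03 -0.07 0 1; 0 0.06 -0.075 0 1; 0 0.095 -0.075 0 1; 0 0.13 -0.075 0 1; 0 0.165 -0.075 0 1; 0 0.185 -0.075 0 1; 0 0.19 -0.075 0 1; 0 0.19 -0.075 0 1';python3 - <<'E'
from h import *
go(495.7,-36.5,205,171.6)
for n in("scene","top"):
    im=read_camera(n);cv2.imwrite(f"pics/{n}7.png",im)
a=cv2.imread("pics/scene7.png")[160:240,160:260];b=cv2.imread("pics/top7.png")[165:245,310:410]
cv2.imwrite("pics/c7.png",np.clip(np.hstack([cv2.resize(a,None,fx=4,fy=4),cv2.resize(b,None,fx=4,fy=4)])*1.5,0,255).astype('uint8'))
a=cv2.imread("pics/scene7.png")[160:270,260:380];b=cv2.imread("pics/top7.png")[170:280,180:300]
cv2.imwrite("pics/c8.png",np.clip(np.hstack([cv2.resize(a,None,fx=3.3,fy=3.3),cv2.resize(b,None,fx=3.3,fy=3.3)])*1.5,0,255).astype('uint8'))
E
```

```text
clock: 31.7
ee_pos: [529.4, -293.9, 130.2]
eef_rot: [3.141, -0.001, -3.108]
contact_force: [1.0, -0.9, 0.4]
opening: 83.3
clock: 32.7
ee_pos: [523.8, -104.1, 204.6]
eef_rot: [-3.141, 0.001, -3.107]
contact_force: [0.2, 0.3, 0.7]
opening: 93.2
t32.70 pos [ 523.8 -104.1  204.6] rpy [-1.7997e+02  5.0000e-02 -1.7800e+02] F [0.2 0.3 0.7] open 93.2
move dx dy dz 0.0258 0.0686 -0.0004 turn 10.40 dist 73
```

View pics/c7.png

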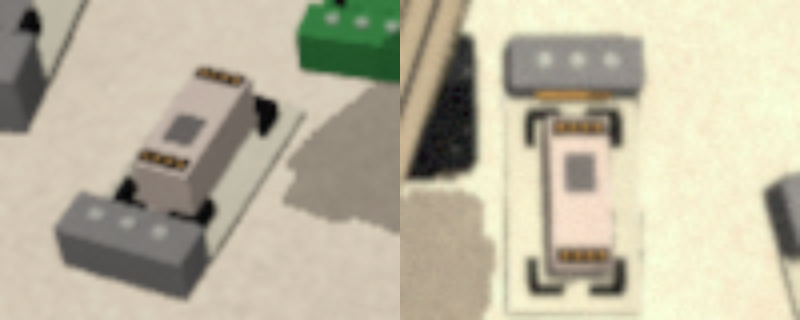

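View pics/c8.png

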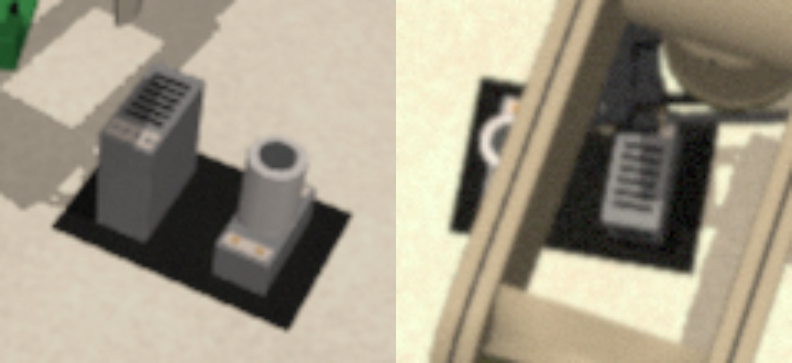

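The logger lies flat inside the cradle corners, and both tall units stand upright on the mat. I fetch the supply at the TCP pose where I let it go.

```bash
python3 -m jog '0.003 0.008 0 1.2 1; 0.009 0.024 0 3.6 1; 0.016 0.043 0 6.5 1; 0.022 0.058 0 8.8 1; 0.025 0.066 0 10 1; 0.0258 0.0686 0 10.4 1; 0.0258 0.0686 0 10.4 1; 0.0258 0.0686 0 10.4 1; 0.0258 0.0686 0.02 10.4 1; 0.0258 0.0686 0.03 10.4 1'; python3 -m jog '0 0 0.01 0 1; 0 0 0.02 0 1; 0 0 0.02 0 1; 0 0 0.02 0 1; 0 0 0.02 0 1; 0 0 0.02 0 1; 0 0 0.02 0 1; 0 0 0.02 0 1; 0 0 0.02 0 1; 0 0 0.02 0 1'; python3 -c "
from h import *
go(496.1,-36.5,60.5,171.57)"
```

```text
clock: 33.8
ee_pos: [495.3, -37.3, 172.7]
eef_rot: [-3.141, -0.001, 2.993]
contact_force: [-0.4, 0.3, -0.7]
opening: 92.9
clock: 34.8
ee_pos: [495.6, -36.7, 154.0]
eef_rot: [-3.142, 0.0, 2.994]
contact_force: [-0.1, 0.0, 0.0]
opening: 93.2
t34.80 pos [495.6 -36.7 154. ] rpy [-180.      0.    171.52] F [-0.1  0.   0. ] open 93.2
move dx dy dz -0.0005 0.0002 0.0935 turn -0.05 dist 94
```

```bash
python3 -m jog '-0.0005 0 0.005 0 1; -0.0005 0 0.02 0 1; -0.0005 0 0.045 0 1; -0.0005 0 0.068 0 1; -0.0005 0 0.085 0 1; -0.0005 0 0.0915 0 1; -0.0005 0 0.0935 0 1; -0.0005 0 0.0935 0 1; -0.0005 0 0.0935 0 1; -0.0005 0 0.0935 0 0.8' 20; python3 -m jog '0 0 0 0 0.6; 0 0 0 0 0.5; 0 0 0 0 0.4; 0 0 0 0 0.3; 0 0 0 0 0.3; 0 0 0 0 0.3; 0 0 0 0 0.3; 0 0 0 0 0.3; 0 0 0 0 0.3; 0 0 0 0 0.3' 30;python3 -c "
from h import *
go(496.1,-36.5,60.5,171.57)"
```

```text
clock: 35.8
ee_pos: [496.8, -36.9, 61.4]
eef_rot: [-3.142, 0.002, 2.994]
contact_force: [-0.5, -0.1, -0.9]
opening: 88.6
clock: 36.8
ee_pos: [496.0, -36.7, 60.4]
eef_rot: [3.142, -0.0, 2.994]
contact_force: [1.1, 0.3, -0.5]
opening: 44.0
t36.80 pos [496.  -36.7  60.4] rpy [180.    -0.   171.52] F [ 1.1  0.3 -0.5] open 44.0
move dx dy dz -0.0000 0.0002 -0.0001 turn -0.05 dist 0
```

```bash
python3 -m jog '0 0 -0.003 0 0.3; 0 0 -0.01 0 0.3; 0 0 -0.025 0 0.3; 0 0 -0.05 0 0.3; 0 0 -0.075 0 0.3; 0 0 -0.1 0 0.3; 0 0 -0.125 0 0.3; 0 0 -0.145 0 0.3; 0 0 -0.156 0 0.3; 0 0 -0.16 0 0.3' 30; python3 -c "
from h import *
go(517.8,355.7,220,183.7)"
```

```text
clock: 37.8
ee_pos: [496.6, -36.9, 221.8]
eef_rot: [-3.141, 0.002, 2.994]
contact_force: [0.5, -0.5, -3.4]
opening: 43.8
t37.80 pos [496.6 -36.9 221.8] rpy [-1.7999e+02  1.1000e-01  1.7152e+02] F [ 0.5 -0.5 -3.4] open 43.8
move dx dy dz 0.0369 0.3914 0.0018 turn -12.18 dist 393
```

```bash
python3 -m jog '0.001 0.008 0 -0.3 0.3; 0.003 0.028 0 -0.9 0.3; 0.006 0.06 0 -1.9 0.3; 0.009 0.1 0 -3.1 0.3; 0.013 0.14 0 -4.4 0.3; 0.017 0.185 0 -5.8 0.3; 0.021 0.23 0 -7.2 0.3; 0.025 0.27 0 -8.5 0.3; 0.029 0.31 0 -9.7 0.3; 0.032 0.343 0 -10.7 0.3'; python3 -m jog '0 0.022 0 -0.7 0.3; 0 0.037 0 -1.2 0.3; 0 0.045 0 -1.4 0.3; 0 0.048 0 -1.5 0.3; 0 0.048 0 -1.5 0.3; 0 0.048 0 -1.5 0.3; 0 0.048 0.01 -1.5 0.3; 0 0.048 0.025 -1.5 0.3; 0 0.048 0.03 -1.5 0.3; 0 0.048 0.03 -1.5 0.3'; python3 -c "
from h import *
go(517.8,355.7,120,183.7)"
```

```text
clock: 38.8
ee_pos: [513.4, 309.7, 218.2]
eef_rot: [-3.141, -0.003, -3.101]
contact_force: [0.6, 0.2, -3.1]
opening: 43.9
clock: 39.8
ee_pos: [512.0, 354.3, 187.9]
eef_rot: [-3.14, -0.003, -3.077]
contact_force: [-0.6, 0.5, -3.9]
opening: 43.6
t39.80 pos [512.  354.3 187.9] rpy [-179.9   -0.2 -176.3] F [-0.6  0.5 -3.9] open 43.6
move dx dy dz -0.0059 0.0011 0.0679 turn -0.00 dist 68
```

```bash
python3 -m jog '-0.002 0.0005 0.005 0 0.3; -0.004 0.001 0.018 0 0.3; -0.0055 0.001 0.036 0 0.3; -0.0055 0.001 0.052 0 0.3; -0.0055 0.001 0.064 0 0.3; -0.0055 0.001 0.068 0 0.3; -0.0055 0.001 0.068 0 0.3; -0.0055 0.001 0.068 0 0.3; -0.0055 0.001 0.068 0 0.3; -0.0055 0.001 0.068 0 0.3'; python3 -c "
from h import *
go(517.8,355.7,64.5,183.7)"
```

```text
clock: 40.8
ee_pos: [519.1, 356.9, 123.4]
eef_rot: [3.141, 0.001, -3.077]
contact_force: [-0.3, -0.1, -3.0]
opening: 44.1
t40.80 pos [519.1 356.9 123.4] rpy [ 1.7996e+02  8.0000e-02 -1.7628e+02] F [-0.3 -0.1 -3. ] open 44.1
move dx dy dz 0.0013 -0.0011 0.0589 turn 0.02 dist 59
```

```bash
python3 -m jog '0.0005 -0.0005 0.005 0 0.3; 0.001 -0.0005 0.015 0 0.3; 0.001 -0.0005 0.028 0 0.3; 0.001 -0.0005 0.04 0 0.3; 0.001 -0.0005 0.048 0 0.3; 0.001 -0.0005 0.052 0 0.3; 0.001 -0.0005 0.053 0 0.3; 0.001 -0.0005 0.053 0 0.3; 0.001 -0.0005 0.053 0 0.3; 0.001 -0.0005 0.053 0 0.3'; python3 - <<'E'
from h import *
go(517.8,355.7,64.5,183.7)
im=read_camera("scene")
go(517.8,355.7,64.5,183.7)
cv2.imwrite("pics/c9.png",np.clip(cv2.resize(im[200:310,380:500],None,fx=5,fy=5,interpolation=cv2.INTER_CUBIC)*1.5,0,255).astype('uint8'))
E
```

```text
clock: 41.8
ee_pos: [518.0, 356.2, 70.2]
eef_rot: [3.141, 0.001, -3.077]
contact_force: [-0.3, 0.6, -3.9]
opening: 43.8
t41.80 pos [518.  356.2  70.2] rpy [ 1.7997e+02  6.0000e-02 -1.7628e+02] F [-0.3  0.6 -3.9] open 43.8
move dx dy dz 0.0003 -0.0005 0.0057 turn 0.02 dist 6
t41.85 pos [518.  356.2  70.1] rpy [ 1.7997e+02  5.0000e-02 -1.7628e+02] F [ 0.3 -0.3 -4. ] open 44.0
move dx dy dz 0.0002 -0.0005 0.0056 turn 0.02 dist 6
```

View pics/c9.png

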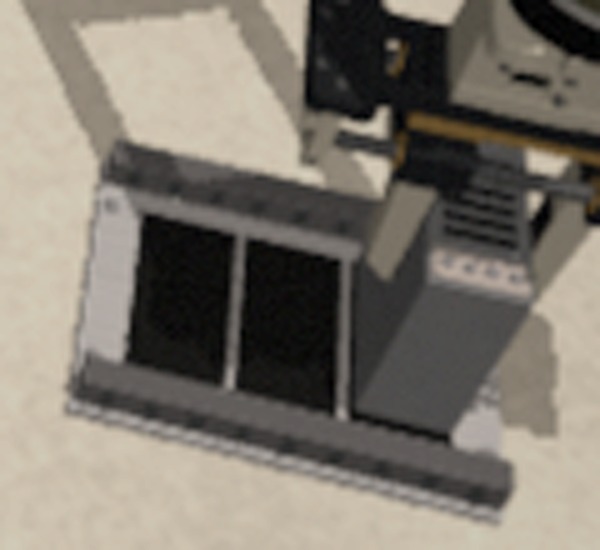

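```bash
python3 -m jog '0 -0.0003 0.001 0 0.3; 0 -0.0003 0.002 0 0.3; 0 -0.0003 0.003 0 0.3; 0 -0.0003 0.004 0 0.3; 0 -0.0003 0.005 0 0.3; 0 -0.0003 0.0055 0 0.3; 0 -0.0003 0.006 0 0.3; 0 -0.0003 0.006 0 0.3; 0 -0.0003 0.006 0 0.3; 0 -0.0003 0.006 0 0.3'; python3 -c "
from h import *
go(517.8,355.7,64.5,183.7)"
```

```text
clock: 42.85
ee_pos: [517.8, 355.8, 65.4]
eef_rot: [3.142, 0.0, -3.077]
contact_force: [-7.1, -3.1, 10.2]
opening: 43.4
t42.85 pos [517.8 355.8  65.4] rpy [ 1.8000e+02  3.0000e-02 -1.7628e+02] F [-7.1 -3.1 10.2] open 43.4
move dx dy dz -0.0000 -0.0001 0.0009 turn 0.02 dist 1
```

Seated, so I release and retreat. The filter is next.

```bash
python3 -m jog '0 0 -0.0007 0 0.5; 0 0 -0.0007 0 0.8; 0 0 -0.0007 0 1; 0 0 -0.0007 0 1; 0 0 -0.0007 0 1; 0 0 -0.0007 0 1; 0 0 -0.015 0 1; 0 0 -0.045 0 1; 0 0 -0.09 0 1; 0 0 -0.13 0 1' ; python3 -c "
from h import *
go(510.3,62.5,195,171.6)"
```

```text
clock: 43.85
ee_pos: [517.5, 355.6, 196.2]
eef_rot: [3.141, 0.001, -3.077]
contact_force: [0.4, 0.6, -0.0]
opening: 92.7
t43.85 pos [517.5 355.6 196.2] rpy [ 1.7999e+02  3.0000e-02 -1.7628e+02] F [ 0.4  0.6 -0. ] open 92.7
move dx dy dz 0.0262 -0.2920 0.0012 turn 12.12 dist 293
```

```bash
python3 -m jog '0.001 -0.01 0 0.5 1; 0.003 -0.04 0 1.6 1; 0.007 -0.08 0 3.2 1; 0.011 -0.125 0 5 1; 0.015 -0.17 0 7 1; 0.019 -0.215 0 9 1; 0.0225 -0.25 0 10.5 1; 0.025 -0.277 0 11.6 1; 0.026 -0.289 0 12.1 1; 0.0262 -0.292 0 12.1 1';python3 -m jog '0 0 0 0 1; 0 0 0 0 1; 0 0 0.01 0 1; 0 0 0.03 0 1; 0 0 0.045 0 1; 0 0 0.055 0 1; 0 0 0.055 0 1; 0 0 0.055 0 1; 0 0 0.055 0 1; 0 0 0.055 0 1'; python3 -c "
from h import *
go(510.3,62.5,57.5,171.57)"
```

```text
clock: 44.85
ee_pos: [510.5, 61.7, 194.0]
eef_rot: [3.141, 0.001, 2.993]
contact_force: [-0.0, 0.3, -0.7]
opening: 92.7
clock: 45.85
ee_pos: [511.1, 62.6, 139.4]
eef_rot: [3.141, 0.002, 2.995]
contact_force: [0.1, -0.5, -1.5]
opening: 92.8
t45.85 pos [511.1  62.6 139.4] rpy [1.7998e+02 9.0000e-02 1.7161e+02] F [ 0.1 -0.5 -1.5] open 92.8
move dx dy dz 0.0007 -0.0002 0.0819 turn 0.04 dist 82
```

```bash
python3 - <<'E'
from h import *
s=read_camera("scene");t=read_camera("top")
cv2.imwrite("pics/scene10.png",s);cv2.imwrite("pics/top10.png",t)
a=s[222:302,388:490];b=t[175:248,80:172]
a=cv2.resize(a,None,fx=3.9,fy=3.9,interpolation=cv2.INTER_CUBIC);b=cv2.resize(b,(a.shape[1],a.shape[0]),interpolation=cv2.INTER_CUBIC)
cv2.imwrite("pics/c10.png",np.clip(np.hstack([a,b])*1.5,0,255).astype('uint8'))
E
```

```text
(no output)
```

View pics/c10.png

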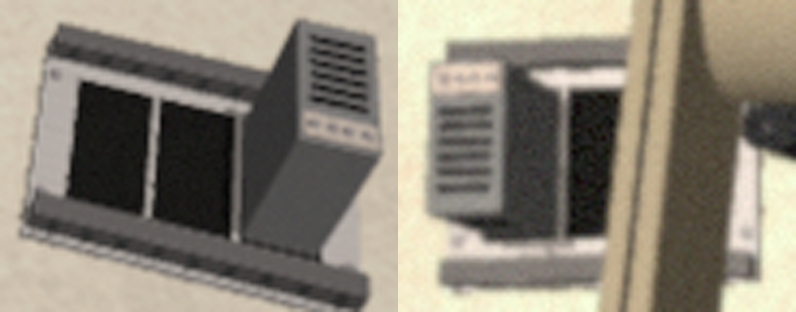

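```bash
python3 - <<'E'
from h import *
for n,(x0,y0,x1,y1) in(("scene",(455,224,490,268)),("top",(82,185,106,228))):
    a=cv2.GaussianBlur(cv2.cvtColor(cv2.imread(f"pics/{n}0.png"),6).astype(np.float32),(0,0),1)[y0:y1,x0:x1];b=cv2.GaussianBlur(cv2.cvtColor(cv2.imread(f"pics/{n}10.png"),6).astype(np.float32),(0,0),1)[y0:y1,x0:x1]
    w=np.eye(2,3,dtype=np.float32)
    print(n,cv2.phaseCorrelate(a,b), cv2.findTransformECC(a,b,w,cv2.MOTION_EUCLIDEAN))
c=cv2.resize(np.hstack([cv2.imread("pics/scene0.png")[222:302,430:490],cv2.imread("pics/scene10.png")[222:302,430:490]]),None,fx=6,fy=6,interpolation=cv2.INTER_CUBIC)
cv2.imwrite("pics/c11.png",np.clip(c*1.7,0,255).astype('uint8'))
E
```

```text
scene ((-0.45609333086751036, 0.25889407050906144), 0.9481060839729545) (0.9724674302292738, array([[ 0.99999785,  0.00208085, -0.82349926],
       [-0.00208085,  0.99999785, -0.35066727]], dtype=float32))
top ((0.21753133386873813, 0.5610173789260351), 0.9335434350702497) (0.9809129009397527, array([[ 0.99998707, -0.00508753,  0.60770136],
       [ 0.00508753,  0.99998707,  0.32853827]], dtype=float32))
```

View pics/c11.png

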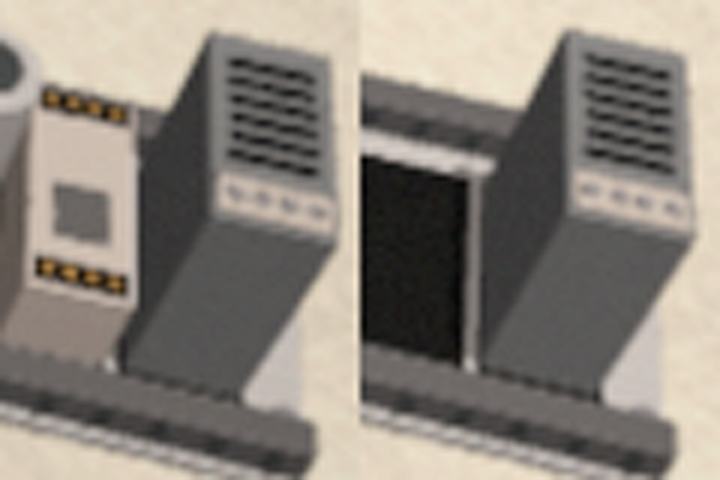

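The supply is back within about 1 mm of its first image position (shift under 1 px in both views). Now I grip the filter.

```bash
python3 -m jog '0.0003 0 0.005 0 1; 0.0005 0 0.018 0 1; 0.0005 0 0.04 0 1; 0.0005 0 0.06 0 1; 0.0005 0 0.074 0 1; 0.0005 0 0.08 0 1; 0.0005 0 0.081 0 1; 0.0005 0 0.081 0 1; 0.0005 0 0.081 0 1; 0.0005 0 0.081 0 0.8' 20; python3 -m jog '0 0 0 0 0.6; 0 0 0 0 0.5; 0 0 0 0 0.4; 0 0 0 0 0.3; 0 0 0 0 0.3; 0 0 0 0 0.3; 0 0 0 0 0.3; 0 0 0 0 0.3; 0 0 0 0 0.3; 0 0 0 0 0.3' 30;python3 -m jog '0 0 -0.003 0 0.3; 0 0 -0.01 0 0.3; 0 0 -0.025 0 0.3; 0 0 -0.045 0 0.3; 0 0 -0.07 0 0.3; 0 0 -0.095 0 0.3; 0 0 -0.12 0 0.3; 0 0 -0.138 0 0.3; 0 0 -0.143 0 0.3; 0 0 -0.145 0 0.3'; python3 -c "
from h import *
go(523.1,255.2,200,183.7)"
```

```text
clock: 46.95
ee_pos: [510.7, 62.7, 58.4]
eef_rot: [3.141, 0.002, 2.995]
contact_force: [1.1, -0.0, 0.9]
opening: 88.3
clock: 47.95
ee_pos: [509.9, 62.7, 57.4]
eef_rot: [3.141, -0.0, 2.995]
contact_force: [0.4, 1.9, -0.0]
opening: 44.0
clock: 48.95
ee_pos: [510.3, 62.6, 203.6]
eef_rot: [3.141, 0.002, 2.995]
contact_force: [0.6, 0.4, -5.8]
opening: 43.7
t48.95 pos [510.3  62.6 203.6] rpy [1.7999e+02 1.0000e-01 1.7162e+02] F [ 0.6  0.4 -5.8] open 43.7
move dx dy dz 0.0154 0.1924 0.0036 turn -12.08 dist 193
```

```bash
python3 -m jog '0.0005 0.005 0 -0.4 0.3; 0.0016 0.02 0 -1.3 0.3; 0.0036 0.045 0 -2.9 0.3; 0.006 0.075 0 -4.8 0.3; 0.0085 0.105 0 -6.7 0.3; 0.011 0.135 0 -8.5 0.3; 0.013 0.16 0 -10.1 0.3; 0.0143 0.179 0 -11.3 0.3; 0.015 0.1895 0 -12 0.3; 0.0154 0.1924 0 -12.1 0.3'; python3 -m jog '0 0 0 0 0.3; 0 0 0 0 0.3; 0 0 0.01 0 0.3; 0 0 0.03 0 0.3; 0 0 0.055 0 0.3; 0 0 0.08 0 0.3; 0 0 0.095 0 0.3; 0 0 0.1 0 0.3; 0 0 0.1 0 0.3; 0 0 0.1 0 0.3';  python3 -c "
from h import *
go(523.1,255.2,69,183.7)"
```

```text
clock: 49.95
ee_pos: [521.9, 256.7, 201.3]
eef_rot: [-3.141, -0.002, -3.074]
contact_force: [0.1, -0.5, -4.1]
opening: 44.0
clock: 50.95
ee_pos: [523.6, 255.5, 103.8]
eef_rot: [3.141, 0.002, -3.077]
contact_force: [0.3, 0.5, -4.7]
opening: 44.0
t50.95 pos [523.6 255.5 103.8] rpy [ 1.7997e+02  1.1000e-01 -1.7630e+02] F [ 0.3  0.5 -4.7] open 44.0
move dx dy dz 0.0005 -0.0002 0.0348 turn 0.00 dist 35
```

```bash
python3 -m jog '0 0 0.004 0 0.3; 0 0 0.012 0 0.3; 0 0 0.022 0 0.3; 0 0 0.029 0 0.3; 0 0 0.033 0 0.3; 0 0 0.0345 0 0.3; 0 0 0.0345 0 0.3; 0 0 0.0345 0 0.3; 0 0 0.0345 0 0.3; 0 0 0.0345 0 0.3'; python3 - <<'E'
from h import *
go(523.1,255.0,63,183.7)
im=read_camera("scene")
cv2.imwrite("pics/scene12.png",im)
cv2.imwrite("pics/c12.png",np.clip(cv2.resize(im[200:310,380:500],None,fx=5,fy=5,interpolation=cv2.INTER_CUBIC)*1.5,0,255).astype('uint8'))
E
```

```text
clock: 51.95
ee_pos: [523.0, 255.4, 68.3]
eef_rot: [3.141, 0.001, -3.077]
contact_force: [0.6, -0.3, -4.7]
opening: 43.4
t51.95 pos [523.  255.4  68.3] rpy [ 1.7999e+02  4.0000e-02 -1.7628e+02] F [ 0.6 -0.3 -4.7] open 43.4
move dx dy dz -0.0001 -0.0004 0.0053 turn 0.02 dist 5
```

View pics/c12.png

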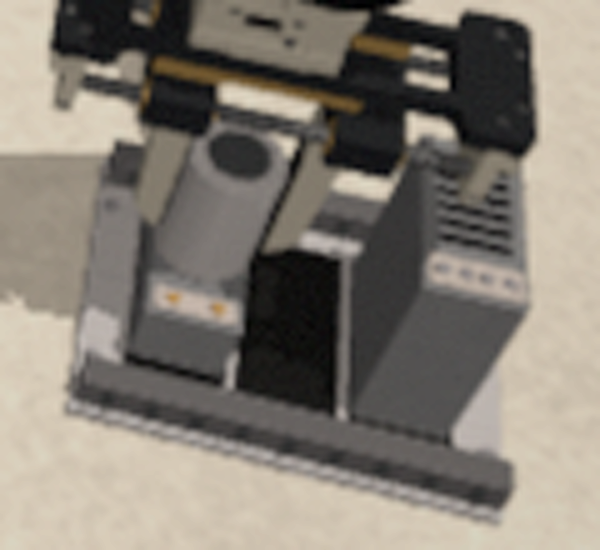

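```bash
python3 -m jog '0 0 0.001 0 0.3; 0 0 0.002 0 0.3; 0 0 0.003 0 0.3; 0 0 0.004 0 0.3; 0 0 0.0045 0 0.3; 0 0 0.005 0 0.3; 0 0 0.0055 0 0.3; 0 0 0.006 0 0.3; 0 0 0.006 0 0.3; 0 0 0.006 0 0.3'; python3 -c "
from h import *
go(523.1,255.,63,183.7)"
```

```text
clock: 53.0
ee_pos: [522.8, 255.3, 62.4]
eef_rot: [3.142, 0.0, -3.077]
contact_force: [-3.1, -1.5, 1.5]
opening: 43.6
t53.00 pos [522.8 255.3  62.4] rpy [ 1.8000e+02  1.0000e-02 -1.7628e+02] F [-3.1 -1.5  1.5] open 43.6
move dx dy dz -0.0003 -0.0003 -0.0006 turn 0.02 dist 1
```

Contact is made, so I release, lift and move off for the final look.

```bash
python3 -m jog '0 0 0.0004 0 0.3; 0 0 0.0004 0 0.3; 0 0 0.0002 0 0.5; 0 0 0 0 0.8; 0 0 0 0 1; 0 0 0 0 1; 0 0 -0.005 0 1; 0 0 -0.02 0 1; 0 0 -0.055 0 1; 0 0 -0.09 0 1' ; python3 -m jog '0 0 -0.03 0 1; 0 -0.01 -0.06 0 1; 0 -0.035 -0.07 0 1; 0 -0.075 -0.075 0 1; 0 -0.12 -0.075 0 1; 0 -0.165 -0.075 0 1; 0 -0.21 -0.075 0 1; 0 -0.245 -0.075 0 1; 0 -0.265 -0.075 0 1; 0 -0.27 -0.075 0 1'; python3 - <<'E'
from h import *
np.set_printoptions(precision=2,suppress=True)
go(500,-20,200,180)
s=read_camera("scene");t=read_camera("top")
cv2.imwrite("pics/scene13.png",s);cv2.imwrite("pics/top13.png",t)
cv2.imwrite("pics/c13.png",np.clip(s*1.4,0,255).astype('uint8'))
a=s[222:302,388:490];b=t[175:248,80:172]
a=cv2.resize(a,None,fx=3.9,fy=3.9,interpolation=cv2.INTER_CUBIC);b=cv2.resize(b,(a.shape[1],a.shape[0]),interpolation=cv2.INTER_CUBIC)
cv2.imwrite("pics/c14.png",np.clip(np.hstack([a,b])*1.5,0,255).astype('uint8'))
E
```

```text
clock: 54.0
ee_pos: [522.3, 255.1, 153.5]
eef_rot: [-3.141, -0.001, -3.077]
contact_force: [0.8, 0.4, 0.6]
opening: 92.7
clock: 55.0
ee_pos: [540.5, -16.4, 228.4]
eef_rot: [-3.141, 0.002, -3.08]
contact_force: [-0.5, 0.3, 0.0]
opening: 93.3
t55.00 pos [540.5 -16.4 228.4] rpy [-179.96    0.09 -176.45] F [-0.5  0.3  0. ] open 93.3
move dx dy dz 0.0407 -0.0011 0.0284 turn 3.55 dist 50
```

View pics/c13.png

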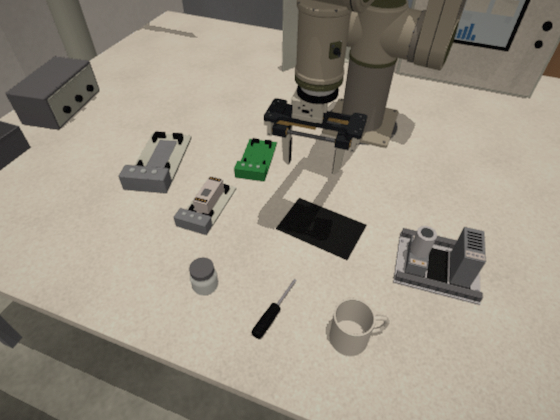

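View pics/c14.png

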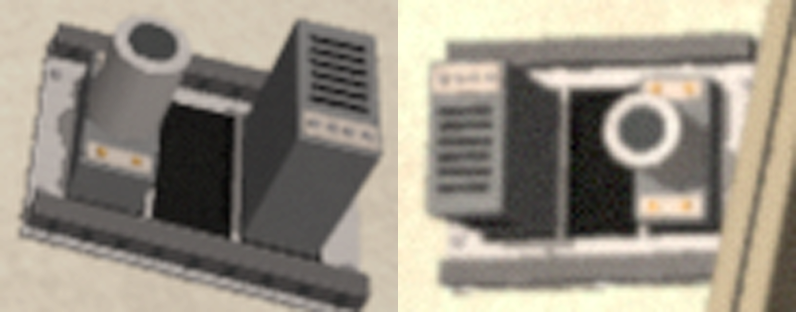

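The filter stands in its bay. Its terminal dots are at the same pixels as before, and the can is upright. I'll check numerically for shifts of the units and bystanders.

```bash
python3 - <<'E'
from h import *
np.set_printoptions(precision=2,suppress=True)
def sh(l,n,b,f="13"):
    x0,y0,x1,y1=b
    A=[cv2.GaussianBlur(cv2.cvtColor(cv2.imread(f"pics/{n}{k}.png"),6).astype(np.float32),(0,0),1)[y0:y1,x0:x1] for k in("0",f)]
    r,w=cv2.findTransformECC(A[0],A[1],np.eye(2,3,dtype=np.float32),cv2.MOTION_EUCLIDEAN)
    q=np.array([(x1-x0)/2,(y1-y0)/2]); print(l,n,"shift px",w[:,:2]@q+w[:,2]-q,"rot deg %.2f"%np.degrees(np.arctan2(w[1,0],w[0,0])),"cc %.3f"%r)
sh("supply","scene",(458,224,490,268));sh("supply","top",(82,185,105,227))
sh("filter","scene",(402,224,432,276));sh("filter","top",(131,190,152,230))
for l,b in(("jar",(180,250,225,300)),("driver",(245,270,305,345)),("mug",(325,292,395,360))): sh(l,"scene",b)
t=cv2.imread("pics/top7.png")
P=lambda uv,z:onz("top",uv,z)[:,:2]
# logger in cradle: crop c7 right: 4x, offset (310,165)
p=P([(310+(u-400)/4-.4,165+v/4-.4) for u,v in((552,116),(608,116),(611,270),(553,270))],52)
print("logger",p.mean(0),np.hypot(*np.diff(p,axis=0).T),np.degrees(np.arctan2(*(p[0]-p[3])[::-1])))
E
```

```text
supply scene shift px [-0.82 -0.42] rot deg 0.10 cc 0.965
supply top shift px [0.47 0.38] rot deg 0.11 cc 0.973
filter scene shift px [-0.35  0.04] rot deg 0.52 cc 0.940
filter top shift px [ 0.68 -0.28] rot deg -1.78 cc 0.936
jar scene shift px [ 0. -0.] rot deg -0.02 cc 1.000
driver scene shift px [-0.01  0.02] rot deg -0.01 cc 1.000
mug scene shift px [-0.    0.01] rot deg 0.01 cc 1.000
logger [ 529.62 -293.88] [ 36.47 100.86  37.28] 0.8050117914467222
```

```bash
python3 - <<'E'
from h import *
np.set_printoptions(precision=2,suppress=True)
for k in("0","13"):
    im=cv2.imread(f"pics/top{k}.png").astype(int)
    b,g,r=im[...,0],im[...,1],im[...,2]; m=((r-b)>45).astype('uint8')
    m2=np.zeros_like(m);m2[185:232,132:156]=m[185:232,132:156]
    n,_,st,c=cv2.connectedComponentsWithStats(m2)
    c=np.array([q for q,s in zip(c[1:],st[1:]) if s[4]>=2]);print(k,c.tolist())
    up=c[c[:,1]<210].mean(0);lo=c[c[:,1]>210].mean(0)
    p=onz("top",[up,lo],44)[:,:2];print(p.mean(0),np.degrees(np.arctan2(*(p[0]-p[1])[::-1])))
E
```

```text
0 [[138.5, 195.5], [146.5, 195.5], [138.25, 223.0], [146.0, 223.0]]
[523.12 256.63] 3.6090586275331633
13 [[139.16666666666666, 195.16666666666666], [146.83333333333334, 195.16666666666666], [138.4, 222.8], [146.0, 222.5]]
[524.04 255.95] 2.732950957738375
```

The filter is within 1 mm and 1° of where it started. The bystanders haven't moved and the gripper is clear.

```bash
python3 -c "
from station import *
print(job_done()); print(state()['clock'])"
```

```text
the job is handed in; nothing more can be done
None
the job is handed in; nothing more can be done
```

I moved the supply and then the filter to the black mat and laid the logger in the small white cradle. I then put the supply and the filter back in their bays, and handed the job in at about 55 s of the 134 s allowed.

**Last checks:**
- **Supply:** it is within about 1–2 mm of its first place (shift under 1 px in both views), square to about 0.1°.
- **Filter:** its terminal dots are within about 1 mm and 1° of where they started. An image match in the top view gave −1.8° instead. I trusted the dots, because the logger's absence changes the background of that match.
- **Logger:** it is flat between the cradle's corner pieces, at (529.6, −293.9) against the cradle's place of about (530.2, −294.1). That reading gave 36–37 mm for its 40 mm width, so it is rough.
- **Bystanders:** the screwdriver, mug and jar show no shift in the scene view.
- **Forces:** the largest reading was about 15 N, taken at the ends of moves only.

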